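# Turn the hot enamelled disc face down and weight it flat

### The job

The enamelled copper disc is fresh from the kiln and too hot to touch: lift it off its pins with the spatula, set its edge on the steel slab and turn it over there with the spatula, without dropping it, so that it lies enamel side down wholly on the slab. Lay the spatula back on its wooden rest, take the knobbed steel weight and set it gently in the middle of the disc so that it cools flat. Leave everything else on the bench where it is.

Things in the scene. Friction and masses are not known exactly. Their poses are not given: they have to be found in the camera images.
- disc_center (a point): centre of the disc, half-way through its thickness: flat round copper disc, 80 mm across, 4 mm thick, about 100 g, white enamel with fine brass wires on one face, bare copper on the other. Its z axis points out of the enamelled face: up at the start. At the start it lies on the three pins, centred within 2 mm
- pins_top (a point): point over the middle of the firing block at the height of its pin tops, 44 mm above the bench, where the disc's underside rests. Pins 4 mm thick stand, in this point's axes, at (x 34, y 0), (x -11.6, y 32), (x -11.6, y -32) mm. A blade goes in under the disc along +x between the two near pins (60 mm free). x points away from the robot within 0.35 rad, z up
- spatula_grip (a point): centre of the spatula's grip. Wooden handle 18 mm wide (y), 22 mm high (z), along x from -90 to +60 mm of this point; x points from handle to blade, z up. Flat blade parallel to x and y: from x 100 to 185 mm, 40 mm wide (y -20 to 20), 2 mm thick, top face 49 mm and underside 51 mm below this point. At the start the handle lies in both notches of the rest
- spatula_tip (a point): middle of the front edge of the spatula's blade, half-way through its thickness; same axes as the grip
- rest_seat (a point): where the spatula's grip centre lies when it is back on its rest, 60 mm above the bench, handle in both notches; axes as the grip's (x is the way the blade points). Notched uprights 12 mm thick stand at x -47 and +47 mm; notches 24 mm wide at their floor (49 mm above the bench), flaring to about 46 mm at 70 mm height. The handle is free between them
- slab_top (a point): middle of the top face of the flat dark steel slab, fixed to the bench: 200 mm along its x, 220 mm along its y, top 15 mm above the bench. On it, on the pins and on the blade the disc slides with friction of about 0.5 to 0.7
- weight_knob (a point): centre of the knob of the flatting weight (about 0.62 kg): a steel puck 60 mm across and 28 mm high with a wooden knob on top, 25 mm across, from 38 to 66 mm above its underside; this point is 52 mm above the underside, on the axis. It stands upright on the bench to the right of the slab; the doming block stands near it
- doming: steel doming block, a 50 mm cube with round hollows, 0.9 kg; a bystander, origin under its middle, to be left alone
- jar_a: closed glass jar with a black lid, 44 mm across, 55 mm tall; a bystander, origin under its middle, to be left alone
- jar_b: a second closed glass jar like the first, 44 mm across, 55 mm tall; a bystander, origin under its middle, to be left alone
- ringclamp: wooden ring clamp lying down, 125 mm long, 26 mm wide, 20 mm high; a bystander, origin under its middle, to be left alone
- mallet: rawhide mallet lying down, about 220 mm long, head 65 mm wide and 38 mm high; a bystander, origin under its middle, to be left alone
- handpiece: rotary handpiece with a felt wheel, lying in its rubber cradle, 160 mm long, 45 mm high; a bystander, origin under its middle, to be left alone
- benchbrush: bench brush lying down, about 200 mm long, under 40 mm high; a bystander, origin under its middle, to be left alone
- disc: the enamelled disc as a whole; origin in the middle of its bare copper face
- spatula: the spatula as a whole, rigid, 0.15 kg: wooden handle, cranked steel neck down to a flat steel blade; origin and axes as the grip point
- block: cream honeycomb ceramic firing block, 130 x 130 x 20 mm, fixed to the bench, with three upright steel pins standing 24 mm out of its top; origin under its middle, axes as the pin point
- rest: wooden tool rest fixed to the bench, base 140 x 64 x 10 mm with two notched uprights; origin under its middle, x the way the blade points
- slab: the steel slab; origin under its middle, axes as its top point
- weight: the flatting weight as a whole; origin in the middle of its underside
Things that resemble listed ones, but are neither listed nor needed, are in the scene too. Leave any blue or purple look-alike of the disc alone.

How it is judged (in metres and radians):
On the way, in this order (a step that is already met when the one before it is completed fails the run):
1. the disc lies on the spatula's blade, lifted clear of the pins (contact force between spatula and disc above 0.3 N and contact force between disc and block below 0.01 N and z of disc_center in the frame of pins_top above 0.006 m and angle between disc_center's own z axis and vertical below 0.35 rad), for 0.2 s.
2. the disc stands tipped up on its edge on the slab, its middle no more than 48 mm above the slab (angle between disc_center's own z axis and vertical between 0.75 and 2 rad and z of disc_center in the frame of slab_top below 0.048 m and contact force between disc and slab above 0.02 N), for 0.03 s.
3. the disc lies flat on the slab, enamel side down (angle between disc_center's own z axis and vertical above 3.04 rad and x of disc_center in the frame of slab_top between -0.066 and 0.066 m and y of disc_center in the frame of slab_top between -0.076 and 0.076 m and z of disc_center in the frame of slab_top between -0.001 and 0.005 m), for 0.2 s.
At the end, for the whole second after the job is handed in: Disc flat (0.1 rad), enamel down, wholly on the slab (6 mm overhang allowed); weight upright on it, axes within 12 mm; spatula in both notches of its rest, right way up, grip within 30 mm lengthwise, 12 mm sideways, 8 mm in height of the seat; all released and at rest (all of step 3 and linear speed of each of disc, weight, spatula below 0.02 m/s and horizontal distance between weight_knob and disc_center below 0.012 m and angle between weight_knob's own z axis and vertical below 0.06 rad and contact force between weight and disc above 2 N and x of spatula_grip in the frame of rest_seat between -0.03 and 0.03 m and y of spatula_grip in the frame of rest_seat between -0.012 and 0.012 m and z of spatula_grip in the frame of rest_seat between -0.008 and 0.008 m and angle between spatula_grip's own z axis and vertical below 0.15 rad); the robot touches nothing.
It fails at once if the gripper or arm touches the hot disc (contact force between any of the fingers, the arm and disc above 0.3 N).
It fails at once if the disc is thrown or dropped (faster than 1.1 m/s) (linear speed of disc above 1.1 m/s).
It fails at once if the disc falls off the slab or block onto the bench (height (world z) of disc_center below 0.009 m).
It fails at once if the weight is banged down on the disc or slab (over 60 N) or tipped over (angle between weight_knob's own z axis and vertical above 0.6 rad or contact force between weight and disc above 60 N or contact force between weight and slab above 60 N).
It fails at once if a bystander is moved by more than 25 mm (distance of any of doming, jar_a, jar_b, ringclamp, mallet, handpiece, benchbrush from where it was at the start of the episode above 0.025 m).
It also fails if it takes over 72 s, if anything falls off the work surface, if the arm or the gripper's body presses on something with over 40 N, if the wrist force passes 120 N, or if a joint passes its speed limit or range.

### The arm

A 6-joint arm with a two-finger parallel gripper is mounted at the origin on the work surface. World frame = base frame: x ahead of the robot, y to its left, z up, the work surface at z = 0. Lengths are in m, angles in degrees, forces in N, time in s.
With the tool pointing down it reaches from about 0.4 to 0.825 m from the base axis. Payload 7 kg.
Tool frame: the origin (TCP) lies between the finger pads; the fingertips stand 19 mm ahead of it and the grasp point (between the pads) is the TCP (r.finger_overhang is the distance from the TCP to the fingertips, in m); z points along the fingers, y is the direction in which the jaws open and shut (so a half turn about z gives the same grasp; the last joint's range is limited). The gripper opens to 88 mm and grips with 3 to 60 N. Pads are 19 mm wide; open, the fingers measure 130 mm over their backs; the gripper's body (78 mm by 193 mm) begins 47 mm behind the grasp point.
Start: joints at [93.512, 20.546, 0.682, 0, -70.136, -16.507], TCP at [0.152, 0.658, 0.207] pointing down, gripper open.
Joint ranges: [-176.03, 176.03], [-82.01, 121.73], [-58.28, 71.71], [-173.87, 95.51], [-174.79, -0.11], [-173.66, 173.66]. Speed limits (degrees/s): [136.94, 136.94, 172.46, 180, 180, 180].

### API

Orientations are given as [roll, pitch, yaw] about the fixed x, y, z axes, in that order (R = Rz(yaw) Ry(pitch) Rx(roll)).
In Python, from plant import r, optics gives the robot as it stands. The module is installed in compiled form; this text tells all that it offers.
- The arm moves only by the tool step_arm, never from a script. Its argument "increments" is a list of rows, each an object of numbers: "tx", "ty", "tz": the shift along the world's x, y, z in mm; "ax", "ay", "az": the turn, a rotation vector about the world's x, y, z in degrees; "claw": the gripper command: -1 is shut, 1 is fully open, values between are in proportion. In form: [{"tx": .., "ty": .., "tz": .., "ax": .., "ay": .., "az": .., "claw": ..}, ...]. A call has 1 to 12 rows; each row shifts and turns the commanded pose from where the row before left it; what a row does not reach is not made up. A row lasts 1/10 s, in which the tool goes at most 50 mm and 8.59 degrees, less where a joint would pass 70% of its speed; a pose out of reach is approached as far as the arm can. A call with a gripper value outside its range is refused whole. The fingers move at their own pace and stop on an object; "newtons" is the grip in N (left out, the last holds). Time passes only in rows, so rows that do not move let the fingers close. It gives the time, the measured TCP pose, the force and the opening at its end, in the units of the state.
- r.get_state(): the state, without advancing time (a new reading comes with each control period).
- optics.capture(name): name is "side" or "top" or "wrist"; returns a dict with "image" (400x640x3 uint8, blue, green, red), "depth" (400x640 float32, m along the optical axis (not along the pixel's ray), 0 where there is no reading), "fx", "fy", "cx", "cy" (pixels), "R" (3x3) and "t" (3): a world point X has camera coordinates R X + t. Camera axes: x right, y down, z forward; pixel columns grow to the right and rows downward; lengths in m; the calibration is good to about 2 mm. A picture is of the moment at which its call begins.
- r.close_job(): hands the job in, once; it reports no verdict.
The state is a dict: "time_s": time; "joints": joint angles; "qd": joint speeds; "joint_torque": joint torques, N m; "tcp_pos": TCP position; "eef_rot": TCP orientation; "contact_force": force on the tool from outside, world axes, zero at the start; "moment": the same for the moment, N m; "gripper_width": finger opening in m.
Only numpy, scipy, OpenCV 4.12 (cv2) and the standard library are available. Lean on these libraries where they do the work, as an engineer would, in place of code of your own. Each camera call takes 0.05 s, during which the arm holds its last target. There are 200 camera calls.

## Working session

There is one attempt and no reset: what is moved stays moved. The work goes in short steps, Python scripts to look and compute and a tool call to move; the robot and the scene stay as the last step left them, time stands still between calls to the robot, and variables do not carry over. Pictures are saved under pics/ and viewed, about 8 in all and at most 12, crops included, and the job is handed in when it is done.

Besides the shell and the picture viewer there is one more tool, called after "Call:" by a JSON object that holds its "name" and its "arguments". step_arm: Moves the arm, as the interface text tells. Its arguments: {"type":"object","properties":{"increments":{"type":"array","items":{"type":"object","properties":{"tx":{"type":"number"},"ty":{"type":"number"},"tz":{"type":"number"},"ax":{"type":"number"},"ay":{"type":"number"},"az":{"type":"number"},"claw":{"type":"number"}}}},"newtons":{"type":"number"}},"required":["increments"]}

```bash
mkdir -p pics; cat > h.py <<'E'
import numpy as np, cv2
from plant import r, optics
def cap(n):
    c=optics.capture(n); c['R']=np.array(c['R']); c['t']=np.array(c['t']); return c
def ray(c,u,v,z):
    d=c['R'].T@np.array([(u-c['cx'])/c['fx'],(v-c['cy'])/c['fy'],1]); o=-c['R'].T@c['t']
    return o+d*(z-o[2])/d[2]
def cloud(c):
    v,u=np.mgrid[0:400,0:640]; d=c['depth']
    P=np.stack([(u-c['cx'])/c['fx']*d,(v-c['cy'])/c['fy']*d,d],-1)
    W=(P-c['t'])@c['R']; W[d==0]=np.nan; return W
def proj(c,X):
    p=c['R']@np.array(X)+c['t']; return c['fx']*p[0]/p[2]+c['cx'],c['fy']*p[1]/p[2]+c['cy']
E
python3 - <<'E'
from h import *
print(r.get_state())
for n in ("top","side"):
    c=cap(n); np.savez(n+".npz",**c); cv2.imwrite(f"pics/{n}1.png",c['image']); print(n,-c['R'].T@c['t'],c['R'][2],c['fx'])
    W=cloud(c); print(np.nanmin(W[...,2]),np.isnan(W[...,2]).mean())
E
```

```text
{'time_s': 0.0, 'joints': array([ 9.35126095e+01,  2.05924556e+01,  6.34031392e-01, -1.93180625e-02,
       -7.01349973e+01, -1.65076878e+01]), 'qd': array([-0.04329251,  0.04813811,  0.01811734, -0.03816626, -0.023885  ,
        0.0041335 ]), 'joint_torque': array([ 2.09980186e-03, -5.82730114e+01,  2.93043441e+01,  6.99674428e+00,
        6.85954874e-03, -1.50661845e-04]), 'tcp_pos': array([0.15169296, 0.65720892, 0.20631567]), 'eef_rot': array([ 1.79905269e+02, -9.13603585e-03, -1.30016500e+01]), 'contact_force': array([-0.47649153, -0.15365381,  0.29306819]), 'moment': array([-0.03743475,  0.02813502, -0.02352875]), 'gripper_width': 0.08784095036588431}
top [ 0.44996652 -0.03138912  1.69306974] [ 0.07179886  0.00979926 -0.99737099] 508.45810261594096
-0.7886106530496704 0.00419140625
side [-0.08886949 -0.77073997  0.8209168 ] [ 0.52586024  0.59672798 -0.60612435] 407.1598030864823
-0.774182958022367 0.00382421875
```

View pics/top1.png

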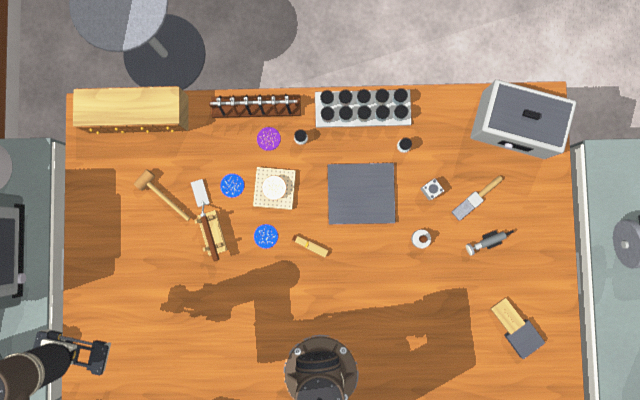

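View pics/side1.png

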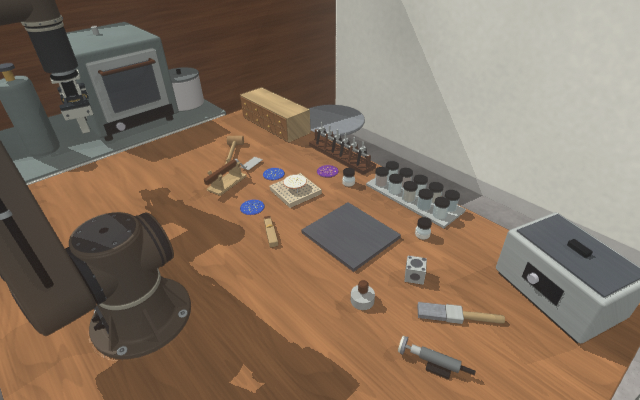

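```bash
python3 - <<'E'
from h import *
c=dict(np.load("top.npz")); W=cloud(c); im=c['image']
cr=im[120:290,130:470]; cv2.imwrite("pics/crop1.png",cv2.resize(cr,None,fx=2.35,fy=2.35,interpolation=cv2.INTER_CUBIC))
print(W[330,420], 'bench z')
def info(name,box,zlo,zhi):
    x0,x1,y0,y1=box; w=W[y0:y1,x0:x1].reshape(-1,3); 
    m=(w[:,2]>zlo)&(w[:,2]<zhi); p=w[m].astype(np.float32)
    (cx,cy),(a,b),an=cv2.minAreaRect(p[:,:2]*1000); print(name,m.sum(),'rect c',round(cx,1),round(cy,1),'sz',round(a,1),round(b,1),'ang',round(an,1),'mean',p.mean(0).round(4),'zmed',np.median(p[:,2]).round(4))
info('block',(245,305,160,217),.012,.03)
info('disc',(245,305,160,217),.040,.06)
info('slab',(318,405,155,232),.009,.022)
info('handle',(195,232,200,265),.058,.085)
info('blade',(186,209,174,206),.004,.03)
info('weight',(408,436,225,252),.02,.034)
info('knob',(408,436,225,252),.05,.08)
E
```

```text
[ 0.12915242 -0.32737834  0.00402795] bench z
block 1039 rect c 604.7 141.5 sz 131.2 130.4 ang 83.5 mean [0.6034 0.1404 0.02  ] zmed 0.0198
disc 455 rect c 603.9 140.1 sz 78.0 76.0 ang 44.4 mean [0.6034 0.14   0.0476] zmed 0.0475
slab 3581 rect c 580.0 -147.8 sz 281.6 249.7 ang 88.8 mean [ 0.5808 -0.146   0.0149] zmed 0.0148
handle 368 rect c 450.7 349.1 sz 164.2 60.1 ang 16.3 mean [0.4498 0.3471 0.0691] zmed 0.0694
blade 341 rect c 604.1 398.7 sz 75.9 105.0 ang 89.0 mean [0.5961 0.3929 0.0103] zmed 0.0102
weight 190 rect c 427.6 -337.3 sz 58.5 58.8 ang 74.8 mean [ 0.4272 -0.336   0.0273] zmed 0.0273
knob 54 rect c 427.1 -337.3 sz 24.0 22.3 ang 89.2 mean [ 0.4276 -0.3361  0.0647] zmed 0.0647
```

View pics/crop1.png

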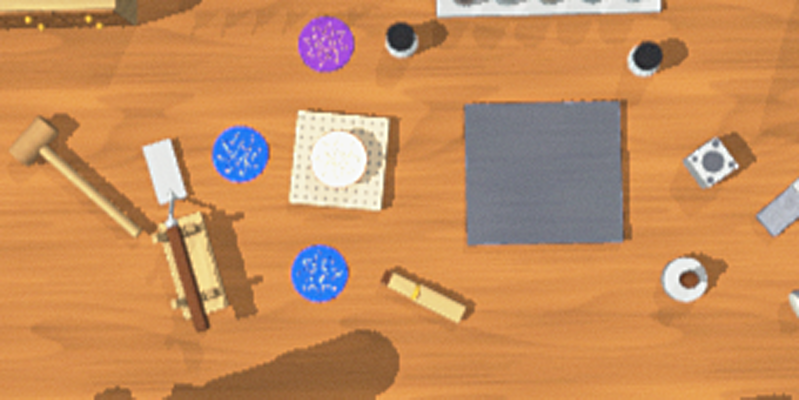

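The crop shows the disc on its block (crop 338,158), spatula handle (185,275), blade (164,170), slab (545,172) and weight (686,279). The two blue look-alikes and the purple one are separate. I'll refine with colour masks and rays.

```bash
cat > m.py <<'E'
from h import *
def rect(c,mask,z,name,box):
    x0,x1,y0,y1=box; M=np.zeros(mask.shape,np.uint8); M[y0:y1,x0:x1]=mask[y0:y1,x0:x1]*255
    n,l,s,ce=cv2.connectedComponentsWithStats(M); k=1+np.argmax(s[1:,4])
    v,u=np.nonzero(l==k); P=np.array([ray(c,a,b,z)[:2] for a,b in zip(u,v)])
    (a,b),(w,h),an=cv2.minAreaRect((P*1000).astype(np.float32)); m=P.mean(0); e,V=np.linalg.eigh(np.cov((P-m).T))
    d=V[:,1]*np.sign(V[0,1]); print(name,len(u),'rect',np.round([a,b,w,h,an],1),'mean',(m*1000).round(1),'pca yaw',np.degrees(np.arctan2(d[1],d[0])).round(2))
    return m,P
E
python3 - <<'E'
from m import *
c=dict(np.load("top.npz")); im=c['image']; hsv=cv2.cvtColor(im,cv2.COLOR_BGR2HSV); h,s,v=[hsv[...,i].astype(int) for i in range(3)]
for p in [(275,187),(262,175),(210,240),(199,193),(362,193)]: print(p,hsv[p[1],p[0]])
bm,_=rect(c,(s<45)&(v>150),.011,'blade',(186,212,174,210))
hm,_=rect(c,(v<130)&(s>90),.071,'handle',(198,222,205,265))
d=bm-hm; print('axis',np.degrees(np.arctan2(d[1],d[0])),np.linalg.norm(d))
rect(c,(s<110)&(v>170),.020,'block',(245,305,160,217))
rect(c,(s<25)&(v>200),.048,'disc',(245,305,160,217))
rect(c,(v<125)&(s<90),.015,'slab',(318,405,155,232))
E
```

```text
(275, 187) [ 25   6 247]
(262, 175) [ 22  40 241]
(210, 240) [ 11 160 140]
(199, 193) [ 30   1 233]
(362, 193) [109  27 131]
blade 311 rect [587.8 388.3  97.3  39.7  15.7] mean [593.1 389.9] pca yaw 15.88
handle 88 rect [445.1 334.9 143.4  11.4  15.7] mean [444.  337.4] pca yaw 15.72
axis 19.394905292388827 0.15801524895703575
block 1536 rect [603.2 141.6 129.9 131.7  83.7] mean [602.8 142.4] pca yaw 5.75
disc 412 rect [603.7 140.   74.9  71.8  88.8] mean [602.8 140. ] pca yaw 27.11
slab 13 rect [678.3 -95.4  39.9   0.   88.7] mean [678.3 -95.4] pca yaw 88.74
```

Call:
{"name": "step_arm", "arguments": {"increments": [{"tx": 30, "ty": -30, "az": 3, "claw": 0}, {"tx": 34, "ty": -34, "az": 3.2}, {"tx": 34, "ty": -34, "az": 3.2}, {"tx": 34, "ty": -34, "az": 3.2}, {"tx": 34, "ty": -34, "az": 3.2}, {"tx": 34, "ty": -34, "az": 3.2}, {"tx": 34, "ty": -34, "az": 3.2}, {"tx": 34, "ty": -34, "az": 3.2}, {"tx": 30, "ty": -30, "az": 3.2}, {"tx": 6, "ty": -8}], "newtons": 60}}

```text
$.increments[0]: bad value
```

```bash
python3 - <<'E'
from m import *
s=r.get_state(); print(s['tcp_pos'],s['eef_rot'],s['joints'],s['gripper_width'])
c=cap("wrist"); np.savez("w1.npz",**c); cv2.imwrite("pics/w1.png",c['image']); print(-c['R'].T@c['t'],c['R'][2])
E
```

```text
[0.15171766 0.65723672 0.20641802] [ 1.79913195e+02 -7.66365945e-03 -1.30018949e+01] [ 9.35107927e+01  2.05870407e+01  6.39085640e-01 -1.84206734e-02
 -7.01374492e+01 -1.65064218e+01] 0.08782211415856456
[0.22840894 0.64005362 0.38328969] [-0.28268015  0.06271116 -0.95716208]
```

View pics/w1.png

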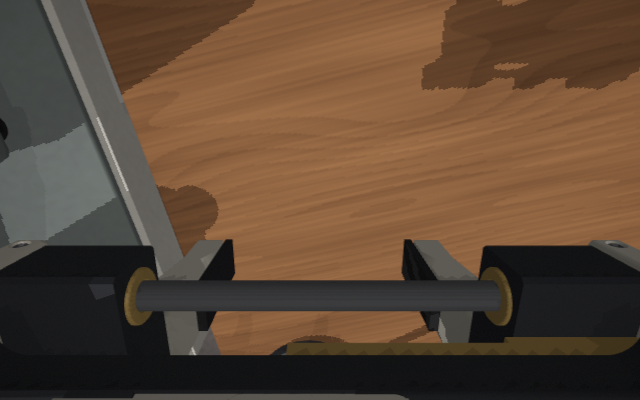

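The move was refused, and this picture only shows the open gripper over bare bench. I'll retry with full rows.

Call:
{"name": "step_arm", "arguments": {"increments": [{"tx": 30, "ty": -30, "tz": 0, "ax": 0, "ay": 0, "az": 3, "claw": 0.0}, {"tx": 34, "ty": -34, "tz": 0, "ax": 0, "ay": 0, "az": 3.2, "claw": 0.0}, {"tx": 34, "ty": -34, "tz": 0, "ax": 0, "ay": 0, "az": 3.2, "claw": 0.0}, {"tx": 34, "ty": -34, "tz": 0, "ax": 0, "ay": 0, "az": 3.2, "claw": 0.0}, {"tx": 34, "ty": -34, "tz": 0, "ax": 0, "ay": 0, "az": 3.2, "claw": 0.0}, {"tx": 34, "ty": -34, "tz": 0, "ax": 0, "ay": 0, "az": 3.2, "claw": 0.0}, {"tx": 34, "ty": -34, "tz": 0, "ax": 0, "ay": 0, "az": 3.2, "claw": 0.0}, {"tx": 34, "ty": -34, "tz": 0, "ax": 0, "ay": 0, "az": 3.2, "claw": 0.0}, {"tx": 30, "ty": -30, "tz": 0, "ax": 0, "ay": 0, "az": 3.2, "claw": 0.0}, {"tx": 6, "ty": -8, "tz": 0, "ax": 0, "ay": 0, "az": 0, "claw": 0.0}], "newtons": 60}}

```text
time_s: 1.15
tcp_pos: [0.4578, 0.3487, 0.207]
eef_rot: [180.0, 0.0, 15.5]
contact_force: [-0.4, -0.1, -0.1]
gripper_width: 0.0438
```

```bash
python3 - <<'E'
from m import *
s=r.get_state(); print(s['tcp_pos'],s['eef_rot'],s['joints'])
c=cap("wrist"); np.savez("w2.npz",**c); cv2.imwrite("pics/w2.png",c['image']); print(-c['R'].T@c['t'])
W=cloud(c); z=W[...,2]
print('depth valid',np.isfinite(z).mean())
E
```

```text
[0.45781757 0.34867259 0.20701883] [1.79957677e+02 2.59731958e-02 1.55262680e+01] [ 5.67722021e+01  1.12663428e+01 -1.21846599e+01  1.60160302e-02
 -6.65964304e+01  4.87477078e+01]
[0.53369263 0.37010194 0.38385641]
depth valid 0.9959609375
```

View pics/w2.png

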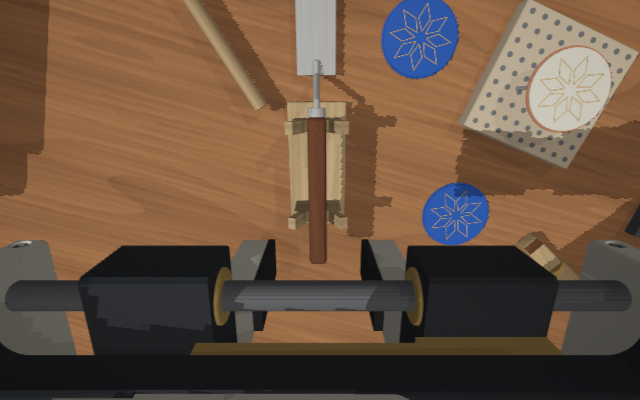

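Wrist view: the handle lies in both notches, running from (317,262) to (317,112), with the blade ahead of it at (316,35). The disc is on its pins at (570,88), and the mallet handle's end is at (260,105).

```bash
python3 - <<'E'
from m import *
c=dict(np.load("w2.npz")); im=c['image']; hsv=cv2.cvtColor(im,cv2.COLOR_BGR2HSV); h,s,v=[hsv[...,i].astype(int) for i in range(3)]
print(hsv[180,317],hsv[180,300],hsv[40,316],hsv[90,540],hsv[100,560])
m,P=rect(c,(v<140)&(s>100)&((h<10)|(h>170)),.071,'handle',(295,340,100,268))
b,B=rect(c,(s<40)&(v>130),.011,'blade',(290,345,0,78))
a=np.radians(15.7); ux=np.array([np.cos(a),np.sin(a)])
print('along handle',np.percentile(P@ux,[.2,99.8])*1000,'perp',np.median(P@[-ux[1],ux[0]])*1000,'blade perp',np.median(B@[-ux[1],ux[0]])*1000,'blade rear',(B@ux).min())
rect(c,(s<70)&(v>150),.048,'disc?',(525,613,40,135))
W=cloud(c); w=W[0:180,440:640].reshape(-1,3); q=w[(w[:,2]>.043)&(w[:,2]<.056)]; print('disc depth',cv2.minEnclosingCircle((q[:,:2]*1000).astype(np.float32)),q.mean(0))
q=w[(w[:,2]>.012)&(w[:,2]<.028)&(w[:,0]<.6)]; print(len(q))
E
```

```text
[ 11 148 102] [ 18  92 174] [ 18   7 174] [ 23  20 202] [ 23  22 201]
handle 2 rect [422.6 331.7   1.    0.  105.5] mean [422.6 331.7] pca yaw -74.48
blade 2929 rect [588.1 387.1  71.7  39.8  16.4] mean [590.8 387.7] pca yaw 16.16
along handle [496.58089716 496.58400129] perp 204.9790339186731 blade perp 213.89021481871666 blade rear 0.6350272512188398
disc? 6449 rect [607.2 144.8  81.2  92.   15.6] mean [611.3 143.7] pca yaw 62.58
disc depth ((605.5684814453125, 139.53903198242188), 41.12160110473633) [0.60603536 0.1416789  0.04728606]
5139
```

```bash
python3 - <<'E'
from m import *
c=dict(np.load("w2.npz")); im=c['image']; hsv=cv2.cvtColor(im,cv2.COLOR_BGR2HSV); h,s,v=[hsv[...,i].astype(int) for i in range(3)]
m,P=rect(c,(v<140)&(s>125)&(h<14),.071,'handle',(303,331,112,268))
a=np.radians(15.9); ux=np.array([np.cos(a),np.sin(a)]); n=[-ux[1],ux[0]]
e=np.percentile(P@ux,[.2,99.8])*1000; print('along',e,e-[ -90,60],'perp',np.median(P@n)*1000)
b,B=rect(c,(s<40)&(v>130),.011,'blade',(290,345,0,78)); print('blade perp',B@n@np.ones(len(B))/len(B))
W=cloud(c); w=W[100:268,290:345].reshape(-1,3); q=w[(w[:,2]>.064)&(w[:,2]<.08)]; print('depth handle',len(q),np.percentile(q@[*ux,0],[.5,99.5]),np.percentile(q@[*n,0],[1,50,99]))
E
```

```text
handle 2651 rect [445.7 348.4 146.5  24.4  16. ] mean [448.4 346.8] pca yaw 16.01
along [450.88665818 597.28372294] [540.88665818 537.28372294] perp 210.62428526024513
blade 2929 rect [588.1 387.1  71.7  39.8  16.4] mean [590.8 387.7] pca yaw 16.16
blade perp 0.21103275718699263
depth handle 3182 [0.45146756 0.60519033] [0.18519414 0.21095344 0.23587314]
```

Call:
{"name": "step_arm", "arguments": {"increments": [{"tx": 3, "ty": 2, "tz": -37, "ax": 0, "ay": 0, "az": 0.5, "claw": 0.0}, {"tx": 0, "ty": 0, "tz": -40, "ax": 0, "ay": 0, "az": 0, "claw": 0.0}, {"tx": 0, "ty": 0, "tz": -40, "ax": 0, "ay": 0, "az": 0, "claw": 0.0}, {"tx": 0, "ty": 0, "tz": -20, "ax": 0, "ay": 0, "az": 0, "claw": 0.0}, {"tx": 0, "ty": 0, "tz": -10, "ax": 0, "ay": 0, "az": 0, "claw": 0.0}, {"tx": 0, "ty": 0, "tz": 0, "ax": 0, "ay": 0, "az": 0, "claw": 0.0}, {"tx": 0, "ty": 0, "tz": 0, "ax": 0, "ay": 0, "az": 0, "claw": -1}, {"tx": 0, "ty": 0, "tz": 0, "ax": 0, "ay": 0, "az": 0, "claw": -1}, {"tx": 0, "ty": 0, "tz": 0, "ax": 0, "ay": 0, "az": 0, "claw": -1}, {"tx": 0, "ty": 0, "tz": 0, "ax": 0, "ay": 0, "az": 0, "claw": -1}], "newtons": 60}}

```text
time_s: 2.2
tcp_pos: [0.4591, 0.3541, 0.0612]
eef_rot: [-179.9, -0.1, 16.1]
contact_force: [-0.3, -0.2, 0.3]
gripper_width: 0.0173
```

Call:
{"name": "step_arm", "arguments": {"increments": [{"tx": 0, "ty": 0, "tz": 15, "ax": 0, "ay": 0, "az": 0, "claw": -1}, {"tx": 0, "ty": 0, "tz": 30, "ax": 0, "ay": 0, "az": 0, "claw": -1}, {"tx": 0, "ty": 0, "tz": 30, "ax": 0, "ay": 0, "az": 0, "claw": -1}, {"tx": -12, "ty": -22, "tz": 0, "ax": 0, "ay": 0, "az": -2.3, "claw": -1}, {"tx": -15, "ty": -30, "tz": 0, "ax": 0, "ay": 0, "az": -4, "claw": -1}, {"tx": -15, "ty": -30, "tz": 0, "ax": 0, "ay": 0, "az": -4, "claw": -1}, {"tx": -15, "ty": -30, "tz": 0, "ax": 0, "ay": 0, "az": -4, "claw": -1}, {"tx": -15, "ty": -30, "tz": 0, "ax": 0, "ay": 0, "az": -4, "claw": -1}, {"tx": -12, "ty": -24, "tz": 0, "ax": 0, "ay": 0, "az": -4, "claw": -1}, {"tx": -12, "ty": -20, "tz": 0, "ax": 0, "ay": 0, "az": 0, "claw": -1}, {"tx": 0, "ty": 0, "tz": 0, "ax": 0, "ay": 0, "az": 0, "claw": -1}]}}

```text
time_s: 3.3
tcp_pos: [0.3613, 0.1655, 0.1357]
eef_rot: [-179.9, 0.0, -6.3]
contact_force: [-0.4, 0.8, -0.1]
gripper_width: 0.0005
```

```bash
python3 - <<'E'
from m import *
s=r.get_state(); print(s['tcp_pos'],s['eef_rot'],s['joints'])
c=cap("wrist"); np.savez("w3.npz",**c); cv2.imwrite("pics/w3.png",c['image'])
W=cloud(c); w=W.reshape(-1,3); q=w[(w[:,2]>.043)&(w[:,2]<.056)&(abs(w[:,0]-.605)<.05)&(abs(w[:,1]-.14)<.05)]; print('disc',cv2.minEnclosingCircle((q[:,:2]*1000).astype(np.float32)),q.mean(0))
q=w[(w[:,2]>.014)&(w[:,2]<.026)&(abs(w[:,0]-.605)<.09)&(abs(w[:,1]-.14)<.09)]; print('block',cv2.minAreaRect((q[:,:2]*1000).astype(np.float32)),np.median(q[:,2]))
t=cap("top"); np.savez("t3.npz",**t); T=cloud(t).reshape(-1,3)
for n,w in (('w',w),('t',T)):
    x=w-[.3627,.1672,0]; a=np.radians(-6.3); X=x[:,0]*np.cos(a)+x[:,1]*np.sin(a); Y=-x[:,0]*np.sin(a)+x[:,1]*np.cos(a)
    m=(X>.09)&(X<.2)&(abs(Y)<.03)&(w[:,2]>.068)&(w[:,2]<.11); print(n,m.sum())
    if m.sum()>20:
        A=np.c_[X[m],Y[m],np.ones(m.sum())]; print('plane',np.linalg.lstsq(A,w[m,2],rcond=None)[0],w[m,2].mean(),'X',np.percentile(X[m],[1,99]),'Y',np.percentile(Y[m],[2,98]))
E
```

```text
[0.36133554 0.16554085 0.13566923] [-1.79940280e+02  1.74029632e-03 -6.26344577e+00] [ 5.34318567e+01 -2.99360363e+00 -3.80770815e+01 -3.86854529e-02
 -5.48658467e+01  3.03269458e+01]
disc ((0.0, 0.0), 0.0) [nan nan nan]
block ((0.0, 0.0), (0.0, 0.0), 0.0) nan
w 0
t 0<stdin>:4: RuntimeWarning: Mean of empty slice.
  ret = um.true_divide(
  return _methods._mean(a, axis=axis, dtype=dtype,
  ret = ret.dtype.type(ret / rcount)
```

View pics/w3.png

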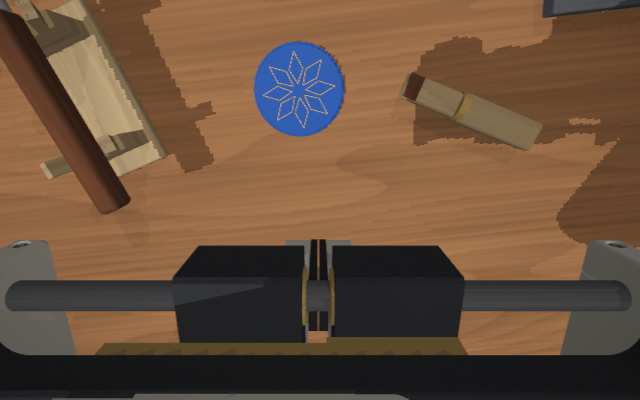

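The picture shows the gripper closed and empty. The handle still leans on the rest at upper left, running from (110,210) to (10,20). I'll check where the spatula is now.

```bash
python3 - <<'E'
from m import *
t=dict(np.load("t3.npz")); c0=dict(np.load("top.npz")); 
a=t['image'][150:280,180:320]; b=c0['image'][150:280,180:320]
cv2.imwrite("pics/cmp.png",cv2.resize(np.hstack([b,a]),None,fx=2.8,fy=2.8,interpolation=cv2.INTER_CUBIC))
E
```

```text
(no output)
```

View pics/cmp.png

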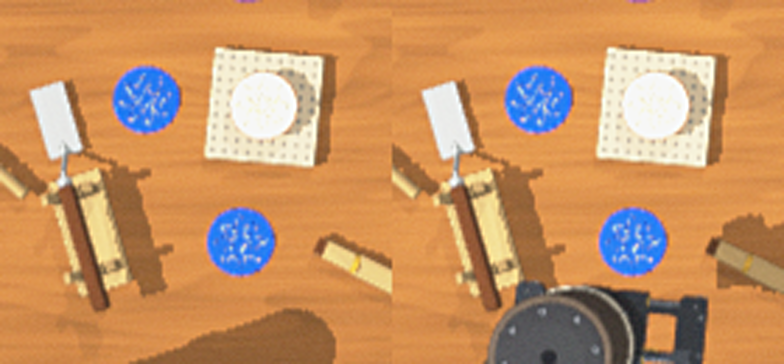

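Call:
{"name": "step_arm", "arguments": {"increments": [{"tx": 14, "ty": 20, "tz": 0, "ax": 0, "ay": 0, "az": 2.3, "claw": 0.0}, {"tx": 16, "ty": 32, "tz": 0, "ax": 0, "ay": 0, "az": 4, "claw": 0.0}, {"tx": 16, "ty": 32, "tz": 0, "ax": 0, "ay": 0, "az": 4, "claw": 0.0}, {"tx": 16, "ty": 32, "tz": 0, "ax": 0, "ay": 0, "az": 4, "claw": 0.0}, {"tx": 16, "ty": 32, "tz": 0, "ax": 0, "ay": 0, "az": 4, "claw": 0.0}, {"tx": 12, "ty": 22, "tz": 0, "ax": 0, "ay": 0, "az": 4, "claw": 0.0}, {"tx": 9, "ty": 15, "tz": 0, "ax": 0, "ay": 0, "az": 0, "claw": 0.0}, {"tx": 0, "ty": 0, "tz": 0, "ax": 0, "ay": 0, "az": 0, "claw": 0.0}, {"tx": 0, "ty": 0, "tz": 0, "ax": 0, "ay": 0, "az": 0, "claw": 0.0}], "newtons": 60}}

```text
time_s: 4.3
tcp_pos: [0.4619, 0.3532, 0.1344]
eef_rot: [180.0, 0.1, 16.1]
contact_force: [0.0, 0.1, 0.1]
gripper_width: 0.0439
```

```bash
python3 - <<'E'
from m import *
s=r.get_state(); print(s['tcp_pos'],s['eef_rot'],s['gripper_width'])
c=cap("wrist"); np.savez("w4.npz",**c)
im=c['image']; hsv=cv2.cvtColor(im,cv2.COLOR_BGR2HSV); h,s,v=[hsv[...,i].astype(int) for i in range(3)]
m,P=rect(c,(v<140)&(s>125)&(h<14),.071,'handle',(270,370,60,238))
b,B=rect(c,(s<40)&(v>130),.011,'blade',(270,380,0,60))
W=cloud(c)
for vv in (120,160,200):
    print([tuple((W[vv,u]*1000).round(0).astype(int)) for u in range(300,340,4)])
E
```

```text
[0.46185447 0.35317524 0.13440938] [1.79954688e+02 5.78396290e-02 1.61157154e+01] 0.043882486381183375
handle 2423 rect [477.8 355.4  81.1  16.8  16.3] mean [479.6 355.9] pca yaw 16.1
blade 2951 rect [588.9 387.4  43.4  40.1  16.2] mean [589.4 387.5] pca yaw 17.42
[(np.int64(515), np.int64(385), np.int64(9)), (np.int64(516), np.int64(381), np.int64(10)), (np.int64(517), np.int64(378), np.int64(10)), (np.int64(522), np.int64(375), np.int64(66)), (np.int64(523), np.int64(372), np.int64(66)), (np.int64(524), np.int64(369), np.int64(68)), (np.int64(524), np.int64(367), np.int64(68)), (np.int64(525), np.int64(364), np.int64(65)), (np.int64(526), np.int64(361), np.int64(60)), (np.int64(524), np.int64(354), np.int64(10))]
[(np.int64(481), np.int64(375), np.int64(9)), (np.int64(482), np.int64(372), np.int64(9)), (np.int64(483), np.int64(368), np.int64(9)), (np.int64(495), np.int64(367), np.int64(70)), (np.int64(496), np.int64(364), np.int64(70)), (np.int64(497), np.int64(361), np.int64(70)), (np.int64(497), np.int64(359), np.int64(70)), (np.int64(498), np.int64(356), np.int64(70)), (np.int64(499), np.int64(353), np.int64(68)), (np.int64(490), np.int64(344), np.int64(10))]
[(np.int64(444), np.int64(365), np.int64(9)), (np.int64(446), np.int64(362), np.int64(10)), (np.int64(446), np.int64(358), np.int64(8)), (np.int64(465), np.int64(359), np.int64(69)), (np.int64(466), np.int64(356), np.int64(70)), (np.int64(468), np.int64(353), np.int64(71)), (np.int64(469), np.int64(350), np.int64(71)), (np.int64(469), np.int64(347), np.int64(69)), (np.int64(469), np.int64(344), np.int64(68)), (np.int64(454), np.int64(333), np.int64(8))]
```

Call:
{"name": "step_arm", "arguments": {"increments": [{"tx": -2, "ty": -3, "tz": -30, "ax": 0, "ay": 0, "az": 0, "claw": 0.0}, {"tx": 0, "ty": 0, "tz": -30, "ax": 0, "ay": 0, "az": 0, "claw": 0.0}, {"tx": 0, "ty": 0, "tz": -17, "ax": 0, "ay": 0, "az": 0, "claw": 0.0}, {"tx": 0, "ty": 0, "tz": 0, "ax": 0, "ay": 0, "az": 0, "claw": 0.0}, {"tx": 0, "ty": 0, "tz": 0, "ax": 0, "ay": 0, "az": 0, "claw": -1}, {"tx": 0, "ty": 0, "tz": 0, "ax": 0, "ay": 0, "az": 0, "claw": -1}, {"tx": 0, "ty": 0, "tz": 0, "ax": 0, "ay": 0, "az": 0, "claw": -1}, {"tx": 0, "ty": 0, "tz": 0, "ax": 0, "ay": 0, "az": 0, "claw": -1}, {"tx": 0, "ty": 0, "tz": 0, "ax": 0, "ay": 0, "az": 0, "claw": -1}, {"tx": 0, "ty": 0, "tz": 0, "ax": 0, "ay": 0, "az": 0, "claw": -1}, {"tx": 0, "ty": 0, "tz": 0, "ax": 0, "ay": 0, "az": 0, "claw": -1}], "newtons": 60}}

```text
time_s: 5.45
tcp_pos: [0.4598, 0.3497, 0.0583]
eef_rot: [-180.0, -0.0, 16.1]
contact_force: [-0.1, 0.4, -0.3]
gripper_width: 0.0008
```

```bash
python3 - <<'E'
from m import *
s=r.get_state(); T=s['tcp_pos']; print(T,s['gripper_width'])
c=cap("wrist"); np.savez("w5.npz",**c); t=cap("side"); np.savez("s5.npz",**t)
print('tcp px wrist',proj(c,T),'tip',proj(c,T-[0,0,.019]))
W=cloud(c)
for vv in range(120,330,20):
    print(vv,[tuple(map(int,(W[vv,u]*1000).round())) for u in range(300,340,6)])
im=c['image'][100:400,120:520]
u,v=map(int,proj(t,T)); print(u,v)
im2=t['image'][max(0,v-70):v+70,max(0,u-90):u+90]
cv2.imwrite("pics/c5.png",np.vstack([cv2.resize(im,(400,300)),cv2.resize(im2,(400,300),interpolation=cv2.INTER_CUBIC)]))
E
```

```text
[0.45980959 0.34969835 0.05834174] 0.0007580351668543613
tcp px wrist (np.float64(317.8120342304981), np.float64(241.41859355169834)) tip (np.float64(317.78516140135815), np.float64(229.03482142768226))
120 [(523, 377, 61), (524, 374, 60), (524, 371, 61), (525, 369, 61), (526, 366, 61), (527, 363, 61), (526, 356, 10)]
140 [(511, 375, 47), (515, 372, 70), (516, 369, 70), (516, 366, 68), (517, 363, 68), (518, 360, 67), (517, 356, 47)]
160 [(504, 372, 69), (505, 369, 70), (506, 366, 70), (507, 363, 71), (508, 360, 70), (509, 357, 69), (506, 353, 49)]
180 [(494, 369, 68), (496, 366, 70), (496, 363, 69), (497, 360, 70), (498, 358, 70), (499, 355, 70), (487, 344, 8)]
200 [(484, 366, 67), (485, 363, 70), (486, 361, 70), (487, 357, 70), (488, 355, 70), (489, 352, 70), (473, 340, 10)]
220 [(473, 363, 68), (475, 361, 71), (476, 358, 70), (477, 355, 71), (478, 351, 71), (478, 348, 70), (459, 336, 9)]
240 [(468, 361, 81), (469, 358, 82), (468, 355, 78), (465, 351, 69), (470, 349, 79), (472, 347, 82), (473, 344, 82)]
260 [(496, 365, 157), (465, 357, 96), (469, 355, 101), (455, 348, 71), (470, 350, 100), (469, 347, 98), (498, 356, 157)]
280 [(495, 364, 165), (489, 362, 155), (490, 360, 155), (490, 359, 155), (491, 357, 155), (494, 356, 159), (498, 356, 167)]
300 [(490, 363, 166), (487, 361, 160), (487, 359, 160), (487, 358, 159), (488, 356, 160), (489, 355, 161), (493, 355, 166)]
320 [(486, 362, 167), (461, 355, 133), (454, 351, 123), (418, 338, 71), (457, 346, 124), (484, 354, 162), (488, 353, 167)]
224 169
```

View pics/c5.png

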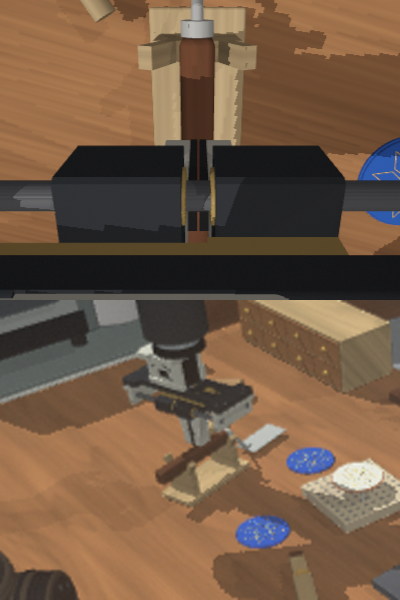

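```bash
python3 - <<'E'
from m import *
print('overhang',r.finger_overhang)
s=r.get_state(); T=s['tcp_pos']; print(T,s['eef_rot'])
a=np.radians(16.1); ux=np.array([np.cos(a),np.sin(a),0]); uy=np.array([-ux[1],ux[0],0])
c=dict(np.load("w5.npz")); W=cloud(c)-T
for v in range(224,262,3):
    print(v,[tuple(map(int,1000*np.array([W[v,u]@ux,W[v,u]@uy,W[v,u,2]]))) for u in (300,306,312,318,324,330,336)])
t=dict(np.load("s5.npz")); S=(cloud(t)-T).reshape(-1,3); q=np.c_[S@ux,S@uy,S[:,2]]*1000
m=(abs(q[:,0])<15)&(abs(q[:,1])<25)
for lo in range(-40,80,6):
    k=m&(q[:,2]>=lo)&(q[:,2]<lo+6); print(lo,k.sum(),q[k].mean(0).round() if k.any() else '',np.ptp(q[k][:,1]) if k.any() else '')
E
```

```text
overhang 0.019
[0.45980281 0.34968878 0.05826401] [ 1.79999068e+02 -6.36675396e-05  1.61067071e+01]
224 [(13, 9, 8), (15, 6, 11), (15, 3, 12), (15, 0, 11), (15, -3, 11), (15, -6, 12), (-7, -13, -48)]
227 [(12, 9, 9), (13, 6, 12), (13, 3, 10), (13, 0, 12), (13, -3, 12), (13, -6, 11), (-10, -13, -49)]
230 [(10, 9, 7), (11, 6, 11), (11, 3, 11), (11, 0, 11), (11, -3, 11), (11, -6, 12), (-13, -13, -49)]
233 [(8, 9, 8), (10, 6, 12), (9, 3, 10), (10, 0, 12), (9, -3, 11), (9, -6, 11), (-15, -13, -50)]
236 [(-17, 12, -49), (8, 6, 11), (8, 3, 11), (8, 0, 12), (8, -3, 12), (8, -6, 11), (-17, -13, -49)]
239 [(-20, 13, -49), (6, 6, 11), (9, 3, 18), (6, 0, 11), (10, -3, 19), (6, -6, 11), (-19, -13, -48)]
242 [(11, 8, 26), (11, 5, 26), (10, 2, 23), (4, 0, 11), (10, -3, 23), (11, -5, 26), (10, -8, 25)]
245 [(11, 8, 29), (10, 5, 28), (9, 2, 25), (3, 0, 12), (9, -3, 26), (11, -5, 29), (11, -8, 29)]
248 [(38, 5, 91), (11, 5, 33), (10, 2, 30), (1, 0, 12), (9, -2, 29), (11, -5, 32), (38, -4, 92)]
251 [(38, 5, 92), (10, 5, 35), (9, 2, 32), (0, 0, 11), (9, -2, 32), (11, -5, 36), (38, -4, 93)]
254 [(38, 4, 
[... 166 characters left out ...]
(38, -4, 97)]
260 [(38, 4, 99), (7, 5, 37), (9, 2, 42), (-5, 0, 12), (9, -2, 41), (8, -5, 39), (38, -4, 98)]
-40 0  
-34 0  
-28 0  
-22 0  
-16 0  
-10 5 [ 5. -8. -6.] 5.431733655434116
-4 13 [-0. -8. -1.] 6.33874965535014
2 9 [-2. -7.  5.] 5.43069157777848
8 16 [-3. -4. 11.] 18.48058414006325
14 1 [-7.  0. 14.] 0.0
20 15 [-7. -4. 24.] 35.80988572273371
26 17 [-9. -6. 29.] 34.851564483685834
32 16 [-7. -7. 35.] 29.649260470730276
38 13 [-7. -5. 42.] 32.870778248103015
44 13 [ -8. -10.  48.] 31.43737614870855
50 17 [-10.  -5.  53.] 38.24342940838204
56 20 [-8. -6. 59.] 46.04264249478034
62 11 [ -9. -11.  65.] 39.51938980663384
68 6 [-10. -18.  71.] 12.67963079678233
74 1 [-15. -25.  77.] 0.0
```

Both cameras agree: the fingertips really end about 17 mm above the reported TCP, where the text puts them 19 mm beyond it. So the reported TCP is about 36 mm too far along the tool, and the jaws closed above the handle. I'll descend that much further.

Call:
{"name": "step_arm", "arguments": {"increments": [{"tx": 0, "ty": 0, "tz": 12, "ax": 0, "ay": 0, "az": 0, "claw": 0.0}, {"tx": 0, "ty": 0, "tz": 0, "ax": 0, "ay": 0, "az": 0, "claw": 0.0}, {"tx": 0, "ty": 0, "tz": 0, "ax": 0, "ay": 0, "az": 0, "claw": 0.0}, {"tx": 0, "ty": 0, "tz": 0, "ax": 0, "ay": 0, "az": 0, "claw": 0.0}, {"tx": 0, "ty": 0, "tz": 0, "ax": 0, "ay": 0, "az": 0, "claw": 0.0}, {"tx": 0, "ty": 0, "tz": -15, "ax": 0, "ay": 0, "az": 0, "claw": 0.0}, {"tx": 0, "ty": 0, "tz": -10, "ax": 0, "ay": 0, "az": 0, "claw": 0.0}, {"tx": 0, "ty": 0, "tz": -10, "ax": 0, "ay": 0, "az": 0, "claw": 0.0}, {"tx": 0, "ty": 0, "tz": -10, "ax": 0, "ay": 0, "az": 0, "claw": 0.0}, {"tx": 0, "ty": 0, "tz": 0, "ax": 0, "ay": 0, "az": 0, "claw": 0.0}], "newtons": 60}}

```text
time_s: 6.55
tcp_pos: [0.4591, 0.3487, 0.0235]
eef_rot: [179.9, 0.1, 16.1]
contact_force: [-0.2, 0.2, -0.2]
gripper_width: 0.0438
```

Call:
{"name": "step_arm", "arguments": {"increments": [{"tx": 0, "ty": 0, "tz": 0, "ax": 0, "ay": 0, "az": 0, "claw": -1}, {"tx": 0, "ty": 0, "tz": 0, "ax": 0, "ay": 0, "az": 0, "claw": -1}, {"tx": 0, "ty": 0, "tz": 0, "ax": 0, "ay": 0, "az": 0, "claw": -1}, {"tx": 0, "ty": 0, "tz": 0, "ax": 0, "ay": 0, "az": 0, "claw": -1}, {"tx": 0, "ty": 0, "tz": 0, "ax": 0, "ay": 0, "az": 0, "claw": -1}, {"tx": 0, "ty": 0, "tz": 0, "ax": 0, "ay": 0, "az": 0, "claw": -1}]}}

```text
time_s: 7.15
tcp_pos: [0.46, 0.3499, 0.0257]
eef_rot: [-180.0, -0.0, 16.1]
contact_force: [-0.7, -0.3, 2.9]
gripper_width: 0.0176
```

Call:
{"name": "step_arm", "arguments": {"increments": [{"tx": 0, "ty": 0, "tz": 10, "ax": 0, "ay": 0, "az": 0, "claw": -1}, {"tx": 0, "ty": 0, "tz": 25, "ax": 0, "ay": 0, "az": 0, "claw": -1}, {"tx": 0, "ty": 0, "tz": 30, "ax": 0, "ay": 0, "az": 0, "claw": -1}, {"tx": 0, "ty": 0, "tz": 10, "ax": 0, "ay": 0, "az": 0, "claw": -1}, {"tx": -12, "ty": -22, "tz": 0, "ax": 0, "ay": 0, "az": -2.3, "claw": -1}, {"tx": -15, "ty": -30, "tz": 0, "ax": 0, "ay": 0, "az": -4, "claw": -1}, {"tx": -15, "ty": -30, "tz": 0, "ax": 0, "ay": 0, "az": -4, "claw": -1}, {"tx": -15, "ty": -30, "tz": 0, "ax": 0, "ay": 0, "az": -4, "claw": -1}, {"tx": -15, "ty": -30, "tz": 0, "ax": 0, "ay": 0, "az": -4, "claw": -1}, {"tx": -12, "ty": -24, "tz": 0, "ax": 0, "ay": 0, "az": -4, "claw": -1}, {"tx": -13, "ty": -17, "tz": 0, "ax": 0, "ay": 0, "az": 0, "claw": -1}, {"tx": 0, "ty": 0, "tz": 0, "ax": 0, "ay": 0, "az": 0, "claw": -1}]}}

```text
time_s: 8.35
tcp_pos: [0.3607, 0.1641, 0.1]
eef_rot: [180.0, 0.1, -6.3]
contact_force: [0.2, 1.1, -2.3]
gripper_width: 0.0177
```

```bash
cat > look.py <<'E'
from m import *
def blade(yaw):
    s=r.get_state(); T=s['tcp_pos']; print('tcp',T,s['eef_rot'],s['gripper_width'],s['joints'].round(1))
    out={}
    a=np.radians(yaw)
    for n in ("wrist","top","side"):
        c=cap(n); out[n]=c; np.savez(f"{n}_last.npz",**c); w=cloud(c).reshape(-1,3); x=w-T
        X=x[:,0]*np.cos(a)+x[:,1]*np.sin(a); Y=-x[:,0]*np.sin(a)+x[:,1]*np.cos(a)
        m=(X>.11)&(X<.2)&(abs(Y)<.03)&(abs(x[:,2])<.035)
        if m.sum()>20:
            A=np.c_[X[m],Y[m],np.ones(m.sum())]; k=np.linalg.lstsq(A,w[m,2],rcond=None)[0]
            print(n,m.sum(),'slopes',k.round(3),'z(142)',k@[.142,0,1],'X',np.percentile(X[m],[1,99]).round(4),'Y',np.percentile(Y[m],[2,98]).round(4))
    return out
E
python3 - <<'E'
from look import *
o=blade(-6.3)
for n in ("top","side"):
    w=cloud(o[n]).reshape(-1,3); near=(abs(w[:,0]-.605)<.09)&(abs(w[:,1]-.14)<.09)
    q=w[near&(w[:,2]>.043)&(w[:,2]<.056)]; print(n,'disc',cv2.minEnclosingCircle((q[:,:2]*1000).astype(np.float32)),q.mean(0))
E
```

```text
tcp [0.36072064 0.16413937 0.10000639] [ 1.79976649e+02  7.34766630e-02 -6.27827580e+00] 0.01768733841191928 [ 53.4  -0.3 -41.1  -0.1 -49.3  30.4]
wrist 2773 slopes [-0.048 -0.     0.09 ] z(142) 0.08344009257297201 X [0.1102 0.1265] Y [-0.0188  0.0195]
top 294 slopes [-0.008  0.02   0.086] z(142) 0.085110611468534 X [0.1109 0.1835] Y [-0.017   0.0214]
side 171 slopes [-0.014 -0.016  0.087] z(142) 0.08515452285851471 X [0.1109 0.183 ] Y [-0.0189  0.0225]
top disc ((603.48046875, 139.75747680664062), 39.989776611328125) [0.60243957 0.13914351 0.04838388]
side disc ((603.471923828125, 136.88882446289062), 41.39002990722656) [0.60034403 0.13610518 0.04676938]
```

Call:
{"name": "step_arm", "arguments": {"increments": [{"tx": 0, "ty": 1.5, "tz": -20, "ax": 0, "ay": 0, "az": 0, "claw": -1}, {"tx": 0, "ty": 0, "tz": -20, "ax": 0, "ay": 0, "az": 0, "claw": -1}, {"tx": 0, "ty": 0, "tz": -7, "ax": 0, "ay": 0, "az": 0, "claw": -1}, {"tx": 0, "ty": 0, "tz": 0, "ax": 0, "ay": 0, "az": 0, "claw": -1}, {"tx": 8, "ty": -1, "tz": 0, "ax": 0, "ay": 0, "az": 0, "claw": -1}, {"tx": 12, "ty": -1.3, "tz": 0, "ax": 0, "ay": 0, "az": 0, "claw": -1}, {"tx": 12, "ty": -1.3, "tz": 0, "ax": 0, "ay": 0, "az": 0, "claw": -1}, {"tx": 12, "ty": -1.3, "tz": 0, "ax": 0, "ay": 0, "az": 0, "claw": -1}, {"tx": 12, "ty": -1.3, "tz": 0, "ax": 0, "ay": 0, "az": 0, "claw": -1}, {"tx": 12, "ty": -1.3, "tz": 0, "ax": 0, "ay": 0, "az": 0, "claw": -1}, {"tx": 8, "ty": -1, "tz": 0, "ax": 0, "ay": 0, "az": 0, "claw": -1}, {"tx": 0, "ty": 0, "tz": 0, "ax": 0, "ay": 0, "az": 0, "claw": -1}]}}

```text
time_s: 9.7
tcp_pos: [0.4398, 0.1595, 0.0531]
eef_rot: [180.0, -0.0, -6.3]
contact_force: [0.2, 0.2, -1.2]
gripper_width: 0.0178
```

```bash
python3 - <<'E'
from look import *
s=r.get_state(); T=s['tcp_pos']; print(T,s['eef_rot'],s['contact_force'])
a=np.radians(-6.3)
for n in ("top","side"):
    c=cap(n); np.savez(f"{n}_last.npz",**c); w=cloud(c).reshape(-1,3); near=(abs(w[:,0]-.605)<.09)&(abs(w[:,1]-.14)<.09)
    q=w[near&(w[:,2]>.043)&(w[:,2]<.056)]; print(n,'disc',cv2.minEnclosingCircle((q[:,:2]*1000).astype(np.float32)),np.median(q[:,2]))
    x=w-T;X=x[:,0]*np.cos(a)+x[:,1]*np.sin(a); Y=-x[:,0]*np.sin(a)+x[:,1]*np.cos(a)
    m=(X>.1)&(X<.122)&(abs(Y)<.03)&(w[:,2]>.028)&(w[:,2]<.043); print('blade visible',m.sum(),w[m].mean(0), np.percentile(Y[m],[3,97]) if m.any() else '')
c=dict(np.load("side_last.npz")); cv2.imwrite("pics/ins.png",cv2.resize(c['image'][120:260,190:390],(800,560),interpolation=cv2.INTER_CUBIC))
E
```

```text
[0.43984895 0.15950696 0.0530863 ] [ 1.79988213e+02 -7.95808960e-04 -6.25613398e+00] [ 0.21527357  0.21022481 -1.15426141]
top disc ((587.7359619140625, 141.94007873535156), 56.03154754638672) 0.04807803493625741
blade visible 71 [0.55041231 0.14730611 0.03736685] [-0.01865038  0.019506  ]
side disc ((583.3907470703125, 142.0041961669922), 60.220890045166016) 0.04671466048810995
blade visible 45 [0.54981894 0.14468124 0.03755171] [-0.01931429  0.01719237]
```

View pics/ins.png

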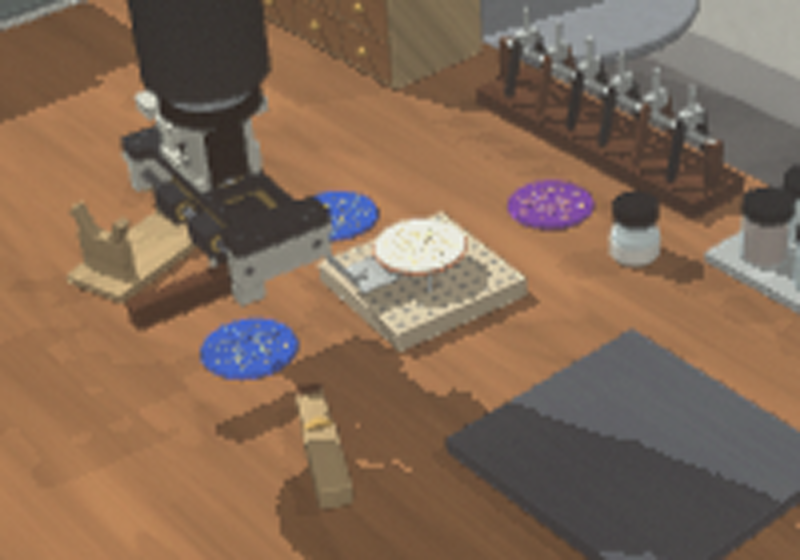

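The side view shows the blade under the disc (415,245) with its root visible at (370,275), and the disc still level. Lifting now.

Call:
{"name": "step_arm", "arguments": {"increments": [{"tx": 0, "ty": 0, "tz": 3, "ax": 0, "ay": 0, "az": 0, "claw": -1}, {"tx": 0, "ty": 0, "tz": 3, "ax": 0, "ay": 0, "az": 0, "claw": -1}, {"tx": 0, "ty": 0, "tz": 3, "ax": 0, "ay": 0, "az": 0, "claw": -1}, {"tx": 0, "ty": 0, "tz": 4, "ax": 0, "ay": 0, "az": 0, "claw": -1}, {"tx": 0, "ty": 0, "tz": 6, "ax": 0, "ay": 0, "az": 0, "claw": -1}, {"tx": 0, "ty": 0, "tz": 8, "ax": 0, "ay": 0, "az": 0, "claw": -1}, {"tx": 0, "ty": 0, "tz": 8, "ax": 0, "ay": 0, "az": 0, "claw": -1}, {"tx": 0, "ty": 0, "tz": 6, "ax": 0, "ay": 0, "az": 0, "claw": -1}, {"tx": 0, "ty": 0, "tz": 3, "ax": 0, "ay": 0, "az": 0, "claw": -1}, {"tx": 0, "ty": 0, "tz": 0, "ax": 0, "ay": 0, "az": 0, "claw": -1}, {"tx": 0, "ty": 0, "tz": 0, "ax": 0, "ay": 0, "az": 0, "claw": -1}, {"tx": 0, "ty": 0, "tz": 0, "ax": 0, "ay": 0, "az": 0, "claw": -1}]}}

```text
time_s: 11.0
tcp_pos: [0.4386, 0.1595, 0.0969]
eef_rot: [180.0, 0.0, -6.2]
contact_force: [-0.1, -0.2, -3.7]
gripper_width: 0.0177
```

```bash
cat > disc.py <<'E'
from m import *
def disc(zmin=.03,views=("top","side"),yaw=None,box=None):
    s=r.get_state(); T=s['tcp_pos']; print('tcp',(T*1000).round(1),s['eef_rot'].round(1),'F',s['contact_force'].round(1),'w',s['gripper_width'],'t',s['time_s'],s['joints'].round(0))
    a=np.radians(s['eef_rot'][2] if yaw is None else yaw)
    for n in views:
        c=cap(n); np.savez(f"{n}_last.npz",**c); w=cloud(c); hsv=cv2.cvtColor(c['image'],cv2.COLOR_BGR2HSV)
        x=w-T;X=x[...,0]*np.cos(a)+x[...,1]*np.sin(a); Y=-x[...,0]*np.sin(a)+x[...,1]*np.cos(a)
        m=(X>.127)&(X<.24)&(abs(Y)<.06)&(w[...,2]>zmin)
        p=w[m]
        if m.sum()<30: print(n,'few',m.sum()); continue
        A=np.c_[X[m],Y[m],np.ones(m.sum())]; k=np.linalg.lstsq(A,p[:,2],rcond=None)[0]
        print(n,m.sum(),'slopes',k[:2].round(3),'centre',p.mean(0).round(4),'X',np.percentile(X[m],[1,50,99]).round(3),'Y',np.percentile(Y[m],[1,50,99]).round(3),'z',np.percentile(p[:,2],[2,50,98]).round(4))
E
python3 -c "
from disc import *
disc(.07)
for n in ('top',):
    c=dict(np.load('top.npz')); W=cloud(c); w=W[155:232,318:405].reshape(-1,3); 
    hsv=cv2.cvtColor(c['image'],cv2.COLOR_BGR2HSV); S=hsv[155:232,318:405].reshape(-1,3)
    q=w[(S[:,1]<60)&(w[:,2]>.008)&(w[:,2]<.022)]; print('slab',cv2.minAreaRect((q[:,:2]*1000).astype(np.float32)),q.mean(0),len(q))
"
```

```text
tcp [438.6 159.5  96.9] [180.    0.   -6.2] F [-0.1 -0.2 -3.7] w 0.017710398034230777 t 11.0 [ 44.   7. -34.  -0. -49.  40.]
top 500 slopes [-0.011 -0.004] centre [0.6034 0.1396 0.0847] X [0.128 0.166 0.204] Y [-0.039 -0.002  0.036] z [0.0778 0.0847 0.0919]
side 253 slopes [0.011 0.006] centre [0.6003 0.1359 0.0841] X [0.128 0.163 0.199] Y [-0.042 -0.007  0.032] z [0.0804 0.0842 0.0873]
slab ((581.1192626953125, -145.58631896972656), (218.71495056152344, 198.92648315429688), 89.84845733642578) [ 0.57996723 -0.14586178  0.01476133] 3627
```

Call:
{"name": "step_arm", "arguments": {"increments": [{"tx": -1.3, "ty": -6, "tz": 0, "ax": 0, "ay": 0, "az": 0.1, "claw": -1}, {"tx": -3, "ty": -14, "tz": 0, "ax": 0, "ay": 0, "az": 0.3, "claw": -1}, {"tx": -5.3, "ty": -24, "tz": 0, "ax": 0, "ay": 0, "az": 0.5, "claw": -1}, {"tx": -7, "ty": -32, "tz": 0, "ax": 0, "ay": 0, "az": 0.7, "claw": -1}, {"tx": -8.4, "ty": -38, "tz": 0, "ax": 0, "ay": 0, "az": 0.7, "claw": -1}, {"tx": -8.8, "ty": -40, "tz": 0, "ax": 0, "ay": 0, "az": 0.8, "claw": -1}, {"tx": -8.8, "ty": -40, "tz": 0, "ax": 0, "ay": 0, "az": 0.8, "claw": -1}, {"tx": -8.4, "ty": -38, "tz": 0, "ax": 0, "ay": 0, "az": 0.7, "claw": -1}, {"tx": -7, "ty": -32, "tz": 0, "ax": 0, "ay": 0, "az": 0.7, "claw": -1}, {"tx": -5.3, "ty": -24, "tz": 0, "ax": 0, "ay": 0, "az": 0.5, "claw": -1}, {"tx": -3, "ty": -13, "tz": 0, "ax": 0, "ay": 0, "az": 0.3, "claw": -1}, {"tx": -1.3, "ty": -5, "tz": 0, "ax": 0, "ay": 0, "az": 0.1, "claw": -1}]}}

```text
time_s: 12.3
tcp_pos: [0.3697, -0.1479, 0.0971]
eef_rot: [180.0, 0.0, -0.1]
contact_force: [-0.4, 1.1, -1.8]
gripper_width: 0.0174
```

Call:
{"name": "step_arm", "arguments": {"increments": [{"tx": 0, "ty": 0, "tz": 0, "ax": 0, "ay": 0, "az": 0, "claw": -1}, {"tx": 0, "ty": 0, "tz": 0, "ax": 0, "ay": 0, "az": 0, "claw": -1}]}}

```text
time_s: 12.5
tcp_pos: [0.371, -0.1462, 0.0973]
eef_rot: [-180.0, -0.0, -0.0]
contact_force: [0.3, -0.7, -2.8]
gripper_width: 0.0176
```

```bash
python3 -c "
from disc import *
disc(.06)"
```

```text
tcp [ 371.  -146.2   97.3] [-180.   -0.   -0.] F [ 0.3 -0.7 -2.8] w 0.017637804482313252 t 12.5 [  7.   0. -41.  -0. -49.  83.]
top 504 slopes [-0.01   0.004] centre [ 0.5372 -0.1485  0.0851] X [0.128 0.166 0.204] Y [-0.039 -0.003  0.035] z [0.0771 0.0848 0.0924]
side 402 slopes [ 0.009 -0.005] centre [ 0.5353 -0.1526  0.0847] X [0.127 0.164 0.202] Y [-0.041 -0.007  0.033] z [0.0811 0.0848 0.0877]
```

Call:
{"name": "step_arm", "arguments": {"increments": [{"tx": 0, "ty": 0, "tz": 1, "ax": 0, "ay": 1, "az": 0, "claw": -1}, {"tx": 0, "ty": 0, "tz": 1, "ax": 0, "ay": 2, "az": 0, "claw": -1}, {"tx": 0, "ty": 0, "tz": 1, "ax": 0, "ay": 3, "az": 0, "claw": -1}, {"tx": 0, "ty": 0, "tz": 1, "ax": 0, "ay": 3, "az": 0, "claw": -1}, {"tx": 0, "ty": 0, "tz": 1, "ax": 0, "ay": 3, "az": 0, "claw": -1}, {"tx": 0, "ty": 0, "tz": 0, "ax": 0, "ay": 2, "az": 0, "claw": -1}, {"tx": 0, "ty": 0, "tz": 0, "ax": 0, "ay": 1, "az": 0, "claw": -1}, {"tx": 0, "ty": 0, "tz": 0, "ax": 0, "ay": 0, "az": 0, "claw": -1}, {"tx": 0, "ty": 0, "tz": 0, "ax": 0, "ay": 0, "az": 0, "claw": -1}]}}

```text
time_s: 13.5
tcp_pos: [0.3711, -0.1461, 0.1021]
eef_rot: [-180.0, 15.0, 0.0]
contact_force: [-0.7, -0.8, -2.4]
gripper_width: 0.0177
```

```bash
python3 -c "
from disc import *
disc(.025,yaw=0)"
```

```text
tcp [ 371.1 -146.1  102.1] [-180.   15.    0.] F [-0.7 -0.8 -2.4] w 0.017734502953357493 t 13.5 [  6.  10. -30.  -2. -65.  85.]
top 600 slopes [-7.952 -0.76 ] centre [ 0.5184 -0.1398  0.4704] X [0.127 0.142 0.195] Y [-0.042  0.006  0.058] z [0.036  0.5386 0.5471]
side 342 slopes [-5.376 -2.427] centre [ 0.5231 -0.1617  0.1693] X [0.127 0.148 0.191] Y [-0.046 -0.016  0.023] z [0.0388 0.0498 0.5442]
```

```bash
sed -i 's/(w\[...,2\]>zmin)/(w[...,2]>zmin)\&(w[...,2]<.12)/' disc.py; python3 -c "
from disc import *
disc(.025,yaw=0)"
```

```text
tcp [ 371.  -146.2  102.4] [-180.   15.    0.] F [ 0.2 -0.1 -1.9] w 0.017736841416772606 t 13.6 [  6.  10. -30.  -2. -65.  85.]
top 79 slopes [-0.256  0.056] centre [ 0.5532 -0.1346  0.0416] X [0.168 0.182 0.204] Y [-0.015  0.012  0.033] z [0.0301 0.0419 0.0506]
side 256 slopes [-0.265  0.01 ] centre [ 0.5289 -0.1568  0.047 ] X [0.128 0.158 0.192] Y [-0.042 -0.011  0.025] z [0.0381 0.0468 0.0552]
```

Call:
{"name": "step_arm", "arguments": {"increments": [{"tx": 0, "ty": 0, "tz": -4, "ax": 0, "ay": 0, "az": 0, "claw": -1}, {"tx": 0, "ty": 0, "tz": -5, "ax": 0, "ay": 0, "az": 0, "claw": -1}, {"tx": 0, "ty": 0, "tz": -4, "ax": 0, "ay": 0, "az": 0, "claw": -1}, {"tx": 0, "ty": 0, "tz": -3, "ax": 0, "ay": 0, "az": 0, "claw": -1}, {"tx": 0, "ty": 0, "tz": -2, "ax": 0, "ay": 0, "az": 0, "claw": -1}, {"tx": 0, "ty": 0, "tz": -1.5, "ax": 0, "ay": 0, "az": 0, "claw": -1}, {"tx": 0, "ty": 0, "tz": 0, "ax": 0, "ay": 0, "az": 0, "claw": -1}, {"tx": 0, "ty": 0, "tz": 0, "ax": 0, "ay": 0, "az": 0, "claw": -1}]}}

```text
time_s: 14.5
tcp_pos: [0.3712, -0.1463, 0.0828]
eef_rot: [180.0, 15.0, 0.0]
contact_force: [-0.7, 0.3, -2.0]
gripper_width: 0.0177
```

```bash
python3 -c "
from disc import *
disc(.02,yaw=0)"
```

```text
tcp [ 371.2 -146.3   82.8] [180.  15.   0.] F [-0.7  0.3 -2. ] w 0.017652329000910707 t 14.5 [  6.  12. -31.  -2. -62.  85.]
top 112 slopes [-0.081 -0.007] centre [ 0.5694 -0.1353  0.0235] X [0.169 0.193 0.239] Y [-0.049  0.015  0.053] z [0.0201 0.0223 0.03  ]
side 238 slopes [-0.251  0.011] centre [ 0.5281 -0.1579  0.028 ] X [0.128 0.157 0.187] Y [-0.041 -0.012  0.024] z [0.0208 0.0276 0.0367]
```

Call:
{"name": "step_arm", "arguments": {"increments": [{"tx": 3, "ty": 0, "tz": 8.4, "ax": 0, "ay": 2.5, "az": 0, "claw": -1}, {"tx": 3.7, "ty": 0, "tz": 8.3, "ax": 0, "ay": 2.5, "az": 0, "claw": -1}, {"tx": 3.9, "ty": 0, "tz": 8.2, "ax": 0, "ay": 2.5, "az": 0, "claw": -1}, {"tx": 4.3, "ty": 0, "tz": 7.9, "ax": 0, "ay": 2.5, "az": 0, "claw": -1}, {"tx": 9.4, "ty": 0, "tz": 15.3, "ax": 0, "ay": 5, "az": 0, "claw": -1}, {"tx": 10.8, "ty": 0, "tz": 14.5, "ax": 0, "ay": 5, "az": 0, "claw": -1}, {"tx": 12.1, "ty": 0, "tz": 13.4, "ax": 0, "ay": 5, "az": 0, "claw": -1}, {"tx": 6.5, "ty": 0, "tz": 6.3, "ax": 0, "ay": 2.5, "az": 0, "claw": -1}, {"tx": 6.6, "ty": 0, "tz": 6, "ax": 0, "ay": 2.5, "az": 0, "claw": -1}, {"tx": 0, "ty": 0, "tz": 0, "ax": 0, "ay": 0, "az": 0, "claw": -1}, {"tx": 0, "ty": 0, "tz": 0, "ax": 0, "ay": 0, "az": 0, "claw": -1}]}}

```text
time_s: 15.7
tcp_pos: [0.4316, -0.1462, 0.1704]
eef_rot: [-180.0, 45.0, 0.0]
contact_force: [-1.4, 0.1, -1.9]
gripper_width: 0.0179
```

```bash
python3 -c "
from disc import *
s=r.get_state(); T=s['tcp_pos']; print(T*1000,s['eef_rot'],s['joints'].round(1),s['contact_force'],s['gripper_width'])
c=cap('side'); np.savez('side_last.npz',**c); w=cloud(c); w=w.reshape(-1,3)
m=(abs(w[:,0]-.53)<.06)&(abs(w[:,1]+.15)<.05)&(w[:,2]>.019)&(w[:,2]<.12); p=w[m]; k=np.polyfit(p[:,2],p[:,0],1); print(len(p),'x(z)',k,'angle',np.degrees(np.arctan2(1,-k[0])),'z',np.percentile(p[:,2],[1,50,99]),'x',np.percentile(p[:,0],[1,99]),'y',np.percentile(p[:,1],[1,99]))
u,v=map(int,proj(c,[.53,-.15,.06])); cv2.imwrite('pics/tilt.png',cv2.resize(c['image'][v-80:v+60,u-100:u+100],(800,560),interpolation=cv2.INTER_CUBIC))
"
```

```text
[ 431.62677747 -146.23500397  170.35677552] [-1.79988389e+02  4.49718757e+01  5.46012583e-03] [   3.7   31.8   -1.    -2.7 -102.1   86.8] [-1.39242724  0.14324456 -1.88416962] 0.017892782646163872
155 x(z) [-0.87501744  0.57720252] angle 48.81350877822489 z [0.02339247 0.0623947  0.11876509] x [0.48840632 0.56379999] y [-0.18797571 -0.11604305]
```

View pics/tilt.png

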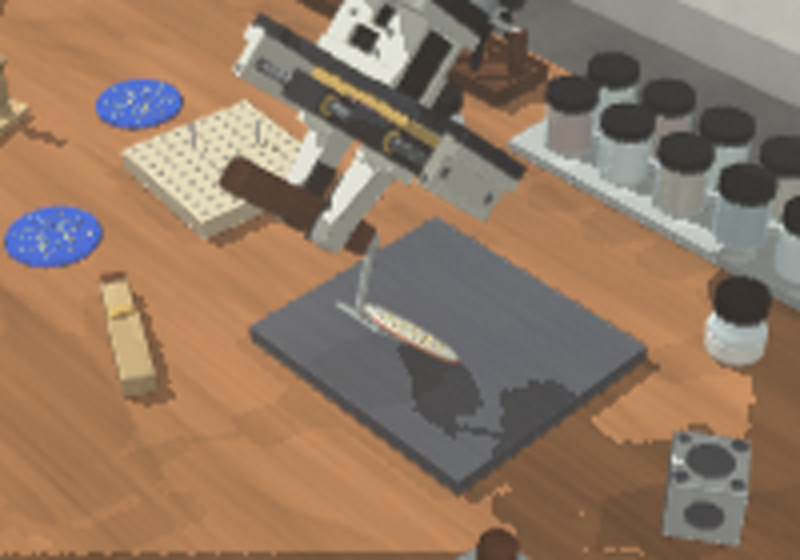

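The disc leans on the blade at 45°, edge on the slab (disc at 410,335; blade edge-on at 360,315). The gripper is well clear. I'll continue the tilt about that edge.

Call:
{"name": "step_arm", "arguments": {"increments": [{"tx": 7, "ty": 0, "tz": 5.7, "ax": 0, "ay": 2.5, "az": 0, "claw": -1}, {"tx": 7.2, "ty": 0, "tz": 5.5, "ax": 0, "ay": 2.5, "az": 0, "claw": -1}, {"tx": 15, "ty": 0, "tz": 9.8, "ax": 0, "ay": 5, "az": 0, "claw": -1}, {"tx": 15.9, "ty": 0, "tz": 8.6, "ax": 0, "ay": 5, "az": 0, "claw": -1}, {"tx": 16.6, "ty": 0, "tz": 7.1, "ax": 0, "ay": 5, "az": 0, "claw": -1}, {"tx": 17.1, "ty": 0, "tz": 5.6, "ax": 0, "ay": 5, "az": 0, "claw": -1}, {"tx": 8.7, "ty": 0, "tz": 2.2, "ax": 0, "ay": 2.5, "az": 0, "claw": -1}, {"tx": 8.9, "ty": 0, "tz": 1.9, "ax": 0, "ay": 2.5, "az": 0, "claw": -1}, {"tx": 0, "ty": 0, "tz": 0, "ax": 0, "ay": 0, "az": 0, "claw": -1}]}}

```text
time_s: 16.65
tcp_pos: [0.5278, -0.1461, 0.2157]
eef_rot: [-179.9, 75.2, 0.1]
contact_force: [-0.9, 0.5, -2.0]
gripper_width: 0.0175
```

```bash
python3 -c "
from disc import *
s=r.get_state(); T=s['tcp_pos']; print(T*1000,s['eef_rot'],s['joints'].round(1),s['contact_force'],s['gripper_width'])
c=cap('side'); np.savez('side_last.npz',**c); w=cloud(c); hsv=cv2.cvtColor(c['image'],cv2.COLOR_BGR2HSV).reshape(-1,3); w=w.reshape(-1,3)
m=(abs(w[:,0]-.55)<.06)&(abs(w[:,1]+.15)<.05)&(w[:,2]>.019)&(w[:,2]<.105); p=w[m]
for lo in range(20,105,10):
    q=p[(p[:,2]*1000>=lo)&(p[:,2]*1000<lo+10)]
    if len(q): print(lo,len(q),'x',(np.percentile(q[:,0],[5,50,95])*1000).round(),'y',(np.percentile(q[:,1],[5,95])*1000).round())
"
```

```text
[ 527.83511948 -146.13173758  215.65767609] [-1.79920151e+02  7.51701838e+01  6.65652875e-02] [   2.8   55.6   28.7   -4.2 -138.2   86.2] [-0.94202988  0.52026226 -2.03547755] 0.017491993555885963
20 7 x [564. 565. 567.] y [-179. -163.]
30 24 x [555. 559. 563.] y [-180. -120.]
40 34 x [552. 555. 560.] y [-185. -116.]
50 35 x [550. 552. 557.] y [-188. -117.]
60 36 x [547. 550. 555.] y [-186. -120.]
70 34 x [544. 547. 550.] y [-181. -124.]
80 28 x [542. 544. 549.] y [-172. -129.]
90 21 x [539. 541. 543.] y [-164. -131.]
100 10 x [537. 539. 541.] y [-166. -130.]
```

Call:
{"name": "step_arm", "arguments": {"increments": [{"tx": -1.3, "ty": 0, "tz": 4, "ax": 0, "ay": 0, "az": 0, "claw": -1}, {"tx": -1.8, "ty": 0, "tz": 7, "ax": 0, "ay": 0, "az": 0, "claw": -1}, {"tx": -1.9, "ty": 0, "tz": 7, "ax": 0, "ay": 0, "az": 0, "claw": -1}, {"tx": -1.9, "ty": 0, "tz": 7, "ax": 0, "ay": 0, "az": 0, "claw": -1}, {"tx": -1.3, "ty": 0, "tz": 5, "ax": 0, "ay": 0, "az": 0, "claw": -1}, {"tx": 0, "ty": 0, "tz": 0, "ax": 0, "ay": 0, "az": 0, "claw": -1}]}}

```text
time_s: 17.3
tcp_pos: [0.5196, -0.1464, 0.2488]
eef_rot: [-180.0, 74.9, 0.0]
contact_force: [0.7, 0.3, -1.4]
gripper_width: 0.0173
```

```bash
cat > prof.py <<'E'
from disc import *
s=r.get_state(); T=s['tcp_pos']; print(T*1000,s['eef_rot'],s['contact_force'],s['gripper_width'],s['time_s'])
c=cap('side'); np.savez('side_last.npz',**c); w=cloud(c).reshape(-1,3)
m=(abs(w[:,0]-.57)<.1)&(abs(w[:,1]+.15)<.05)&(w[:,2]>.0165)&(w[:,2]<.105); p=w[m]
for lo in range(16,105,8):
    q=p[(p[:,2]*1000>=lo)&(p[:,2]*1000<lo+8)]
    if len(q): print(lo,len(q),'x',(np.percentile(q[:,0],[5,50,95])*1000).round(),'y',(np.percentile(q[:,1],[5,95])*1000).round())
E
python3 prof.py
```

```text
[ 519.63626064 -146.38529896  248.84201965] [-1.79996632e+02  7.48695132e+01  1.00938550e-02] [ 0.67640181  0.26859485 -1.40662627] 0.017331774785702615 17.3
16 93 x [491. 566. 662.] y [-194. -108.]
24 18 x [562. 564. 565.] y [-174. -118.]
32 22 x [560. 561. 563.] y [-180. -123.]
40 28 x [557. 559. 561.] y [-186. -116.]
48 28 x [555. 557. 559.] y [-186. -115.]
56 21 x [553. 554. 555.] y [-189. -116.]
64 29 x [548. 550. 553.] y [-183. -122.]
72 30 x [546. 548. 553.] y [-182. -124.]
80 20 x [543. 545. 549.] y [-171. -132.]
88 15 x [541. 542. 544.] y [-162. -129.]
96 20 x [539. 540. 543.] y [-163. -130.]
104 1 x [541. 541. 541.] y [-166. -166.]
```

Call:
{"name": "step_arm", "arguments": {"increments": [{"tx": 2, "ty": 0, "tz": 0, "ax": 0, "ay": 0, "az": 0, "claw": -1}, {"tx": 3, "ty": 0, "tz": 0, "ax": 0, "ay": 1, "az": 0, "claw": -1}, {"tx": 4, "ty": 0, "tz": 0, "ax": 0, "ay": 1, "az": 0, "claw": -1}, {"tx": 4, "ty": 0, "tz": 0, "ax": 0, "ay": 1, "az": 0, "claw": -1}, {"tx": 4, "ty": 0, "tz": 0, "ax": 0, "ay": 0, "az": 0, "claw": -1}, {"tx": 4, "ty": 0, "tz": 0, "ax": 0, "ay": 0, "az": 0, "claw": -1}, {"tx": 3, "ty": 0, "tz": 0, "ax": 0, "ay": 0, "az": 0, "claw": -1}, {"tx": 2, "ty": 0, "tz": 0, "ax": 0, "ay": 0, "az": 0, "claw": -1}]}}

```text
time_s: 18.15
tcp_pos: [0.546, -0.1463, 0.2475]
eef_rot: [-180.0, 78.0, 0.0]
contact_force: [-0.2, -0.0, -0.6]
gripper_width: 0.0176
```

```bash
python3 prof.py
```

```text
[ 546.04623927 -146.30276315  247.50295305] [-1.79985203e+02  7.79655127e+01  1.96709798e-02] [-0.15552707 -0.01897029 -0.55444147] 0.017590814522139602 18.15
16 79 x [486. 566. 662.] y [-191. -103.]
24 31 x [566. 568. 570.] y [-177. -120.]
32 36 x [567. 568. 570.] y [-181. -119.]
40 38 x [566. 568. 570.] y [-185. -120.]
48 50 x [566. 569. 571.] y [-186. -115.]
56 28 x [567. 569. 570.] y [-186. -114.]
64 35 x [564. 567. 570.] y [-185. -118.]
72 38 x [562. 564. 571.] y [-181. -127.]
80 26 x [560. 563. 570.] y [-176. -131.]
88 25 x [559. 561. 570.] y [-171. -131.]
96 18 x [556. 558. 559.] y [-163. -129.]
104 2 x [556. 556. 557.] y [-155. -146.]
```

Call:
{"name": "step_arm", "arguments": {"increments": [{"tx": 2, "ty": 0, "tz": 0, "ax": 0, "ay": 0, "az": 0, "claw": -1}, {"tx": 3, "ty": 0, "tz": 0, "ax": 0, "ay": 0, "az": 0, "claw": -1}, {"tx": 3, "ty": 0, "tz": 0, "ax": 0, "ay": 0, "az": 0, "claw": -1}, {"tx": 2, "ty": 0, "tz": 0, "ax": 0, "ay": 0, "az": 0, "claw": -1}, {"tx": 0, "ty": 0, "tz": 0, "ax": 0, "ay": 0, "az": 0, "claw": -1}, {"tx": 0, "ty": 0, "tz": 0, "ax": 0, "ay": 0, "az": 0, "claw": -1}, {"tx": 0, "ty": 0, "tz": 0, "ax": 0, "ay": 0, "az": 0, "claw": -1}, {"tx": 0, "ty": 0, "tz": 0, "ax": 0, "ay": 0, "az": 0, "claw": -1}]}}

```text
time_s: 19.0
tcp_pos: [0.5556, -0.1463, 0.2475]
eef_rot: [-180.0, 78.0, 0.0]
contact_force: [0.6, -0.6, -1.5]
gripper_width: 0.0175
```

```bash
python3 prof.py
```

```text
[ 555.6468709  -146.31268814  247.51902453] [-1.79990342e+02  7.79980094e+01  1.23888864e-02] [ 0.58585611 -0.60857004 -1.52126233] 0.017540809213126205 19.0
16 319 x [513. 618. 657.] y [-185. -117.]
56 3 x [577. 577. 577.] y [-163. -131.]
64 16 x [574. 575. 576.] y [-162. -132.]
72 21 x [571. 573. 575.] y [-166. -128.]
80 16 x [570. 572. 574.] y [-165. -129.]
88 17 x [568. 570. 571.] y [-164. -131.]
96 20 x [567. 568. 570.] y [-165. -130.]
104 1 x [567. 567. 567.] y [-128. -128.]
```

Call:
{"name": "step_arm", "arguments": {"increments": [{"tx": -5, "ty": 0, "tz": 15, "ax": 0, "ay": 0, "az": 0, "claw": -1}, {"tx": -8, "ty": 0, "tz": 15, "ax": 0, "ay": -4, "az": 0, "claw": -1}, {"tx": -12, "ty": 0, "tz": 0, "ax": 0, "ay": -7, "az": 0, "claw": -1}, {"tx": -12, "ty": 0, "tz": 0, "ax": 0, "ay": -7, "az": 0, "claw": -1}, {"tx": -12, "ty": 0, "tz": 0, "ax": 0, "ay": -7.5, "az": 0, "claw": -1}, {"tx": -12, "ty": 0, "tz": 0, "ax": 0, "ay": -7.5, "az": 0, "claw": -1}, {"tx": -12, "ty": 0, "tz": 0, "ax": 0, "ay": -8, "az": 0, "claw": -1}, {"tx": -12, "ty": 0, "tz": -10, "ax": 0, "ay": -8, "az": 0, "claw": -1}, {"tx": -10, "ty": 0, "tz": -20, "ax": 0, "ay": -8, "az": 0, "claw": -1}, {"tx": -8, "ty": 0, "tz": -20, "ax": 0, "ay": -8, "az": 0, "claw": -1}, {"tx": -5, "ty": 0, "tz": -10, "ax": 0, "ay": -8, "az": 0, "claw": -1}, {"tx": 0, "ty": 0, "tz": 0, "ax": 0, "ay": -5, "az": 0, "claw": -1}]}}

```text
time_s: 20.25
tcp_pos: [0.4447, -0.1465, 0.2182]
eef_rot: [-180.0, -0.3, -0.0]
contact_force: [0.1, -0.6, -0.2]
gripper_width: 0.0175
```

```bash
cat > fd.py <<'E'
from m import *
def find():
    for n in ('side','top'):
        c=cap(n); np.savez(f"{n}_last.npz",**c); w=cloud(c); hsv=cv2.cvtColor(c['image'],cv2.COLOR_BGR2HSV)
        m=(abs(w[...,0]-.581)<.11)&(abs(w[...,1]+.146)<.12)&(w[...,2]<.03)&(w[...,2]>0)&(hsv[...,0]<30)&(hsv[...,1]>70)
        m=cv2.morphologyEx(m.astype(np.uint8),cv2.MORPH_OPEN,np.ones((3,3)))>0
        q=w[m]; 
        if len(q)>20: print(n,len(q),'disc',cv2.minEnclosingCircle((q[:,:2]*1000).astype(np.float32)),q.mean(0).round(4))
        else: print(n,'none')
if __name__=="__main__":
    s=r.get_state(); print(s['tcp_pos'],s['eef_rot'],s['gripper_width'],s['joints'].round(0)); find()
E
python3 fd.py
```

```text
[ 0.44469797 -0.14645684  0.21824998] [-1.79958354e+02 -3.49464530e-01 -1.42546358e-02] 0.017508409335045234 [  6.  -0. -24.  -0. -66.  84.]
side 374 disc ((624.0823974609375, -147.2086181640625), 43.273990631103516) [ 0.6227 -0.1503  0.0179]
top 196 disc ((624.2406005859375, -148.67137145996094), 41.54279708862305) [ 0.6294 -0.1303  0.0181]
```

Call:
{"name": "step_arm", "arguments": {"increments": [{"tx": 1, "ty": 25, "tz": 0, "ax": 0, "ay": 0.2, "az": 0.6, "claw": -1}, {"tx": 1, "ty": 40, "tz": 0, "ax": 0, "ay": 0.15, "az": 1.5, "claw": -1}, {"tx": 1.3, "ty": 47, "tz": -6, "ax": 0, "ay": 0, "az": 1.5, "claw": -1}, {"tx": 1.5, "ty": 47, "tz": -10, "ax": 0, "ay": 0, "az": 1.5, "claw": -1}, {"tx": 1.5, "ty": 47, "tz": -12, "ax": 0, "ay": 0, "az": 1.5, "claw": -1}, {"tx": 1.5, "ty": 47, "tz": -12, "ax": 0, "ay": 0, "az": 1.5, "claw": -1}, {"tx": 1.5, "ty": 47, "tz": -12, "ax": 0, "ay": 0, "az": 1.5, "claw": -1}, {"tx": 1.5, "ty": 47, "tz": -12, "ax": 0, "ay": 0, "az": 1.5, "claw": -1}, {"tx": 1.5, "ty": 47, "tz": -12, "ax": 0, "ay": 0, "az": 1.5, "claw": -1}, {"tx": 1.5, "ty": 45, "tz": -12, "ax": 0, "ay": 0, "az": 1.5, "claw": -1}, {"tx": 1, "ty": 35, "tz": -12, "ax": 0, "ay": 0, "az": 1, "claw": -1}, {"tx": 0.5, "ty": 22, "tz": -8, "ax": 0, "ay": 0, "az": 1, "claw": -1}]}}

```text
time_s: 21.55
tcp_pos: [0.4627, 0.3519, 0.1088]
eef_rot: [179.9, 0.4, 16.2]
contact_force: [-0.0, -0.3, -3.2]
gripper_width: 0.0177
```

Call:
{"name": "step_arm", "arguments": {"increments": [{"tx": 0, "ty": 0, "tz": 0, "ax": 0, "ay": 0, "az": 0, "claw": -1}, {"tx": 0, "ty": 0, "tz": 0, "ax": 0, "ay": 0, "az": 0, "claw": -1}]}}

```text
time_s: 21.75
tcp_pos: [0.4627, 0.3494, 0.1093]
eef_rot: [179.9, 0.4, 16.1]
contact_force: [0.9, -0.8, -1.5]
gripper_width: 0.0175
```

```bash
python3 -c "
from look import *
o=blade(16.1)"
```

```text
tcp [0.46271566 0.34936049 0.10929396] [179.9343935    0.42798546  16.13259465] 0.01747508097043674 [ 56.2  16.6 -18.6  -0.3 -55.1  50.1]
wrist 2762 slopes [-0.056 -0.001  0.1  ] z(142) 0.09173438108510691 X [0.1102 0.1265] Y [-0.0189  0.0195]
top 288 slopes [-0.02  -0.028  0.096] z(142) 0.09360487352614644 X [0.1112 0.183 ] Y [-0.0193  0.0201]
side 104 slopes [-0.021 -0.011  0.096] z(142) 0.09303986520209248 X [0.1113 0.1816] Y [-0.0212  0.0202]
```

Call:
{"name": "step_arm", "arguments": {"increments": [{"tx": -2.7, "ty": 0.5, "tz": -15, "ax": 0, "ay": -0.5, "az": 0, "claw": -1}, {"tx": 0, "ty": 0, "tz": -20, "ax": 0, "ay": 0, "az": 0, "claw": -1}, {"tx": 0, "ty": 0, "tz": -20, "ax": 0, "ay": 0, "az": 0, "claw": -1}, {"tx": 0, "ty": 0, "tz": -12, "ax": 0, "ay": 0, "az": 0, "claw": -1}, {"tx": 0, "ty": 0, "tz": -8, "ax": 0, "ay": 0, "az": 0, "claw": -1}, {"tx": 0, "ty": 0, "tz": -5, "ax": 0, "ay": 0, "az": 0, "claw": -1}, {"tx": 0, "ty": 0, "tz": -4, "ax": 0, "ay": 0, "az": 0, "claw": -1}, {"tx": 0, "ty": 0, "tz": 0, "ax": 0, "ay": 0, "az": 0, "claw": -1}, {"tx": 0, "ty": 0, "tz": 0, "ax": 0, "ay": 0, "az": 0, "claw": -1}]}}

```text
time_s: 22.8
tcp_pos: [0.4606, 0.3505, 0.0259]
eef_rot: [179.9, -0.2, 16.1]
contact_force: [0.4, 0.3, -2.0]
gripper_width: 0.0176
```

Call:
{"name": "step_arm", "arguments": {"increments": [{"tx": 0, "ty": 0, "tz": -1, "ax": 0, "ay": 0, "az": 0, "claw": -1}, {"tx": 0, "ty": 0, "tz": 0, "ax": 0, "ay": 0, "az": 0, "claw": -0.3}, {"tx": 0, "ty": 0, "tz": 0, "ax": 0, "ay": 0, "az": 0, "claw": -0.1}, {"tx": 0, "ty": 0, "tz": 0, "ax": 0, "ay": 0, "az": 0, "claw": 0.0}, {"tx": 0, "ty": 0, "tz": 0, "ax": 0, "ay": 0, "az": 0, "claw": 0.0}, {"tx": 0, "ty": 0, "tz": 0, "ax": 0, "ay": 0, "az": 0, "claw": 0.0}, {"tx": 0, "ty": 0, "tz": 10, "ax": 0, "ay": 0, "az": 0, "claw": 0.0}, {"tx": 0, "ty": 0, "tz": 25, "ax": 0, "ay": 0, "az": 0, "claw": 0.0}, {"tx": 0, "ty": 0, "tz": 40, "ax": 0, "ay": 0, "az": 0, "claw": 0.0}, {"tx": 0, "ty": 0, "tz": 40, "ax": 0, "ay": 0, "az": 0, "claw": 0.0}, {"tx": 0, "ty": 0, "tz": 40, "ax": 0, "ay": 0, "az": 0, "claw": 0.0}, {"tx": 0, "ty": 0, "tz": 20, "ax": 0, "ay": 0, "az": 0, "claw": 0.0}]}}

```text
time_s: 24.0
tcp_pos: [0.4614, 0.3511, 0.2045]
eef_rot: [-180.0, -0.4, 16.1]
contact_force: [0.7, 0.4, -0.6]
gripper_width: 0.0441
```

```bash
cat > chk.py <<'E'
from m import *
def chk(c):
    w=cloud(c); x=w-[.460,.350,0]; a=np.radians(16.1); X=(x[...,0]*np.cos(a)+x[...,1]*np.sin(a)); Y=-x[...,0]*np.sin(a)+x[...,1]*np.cos(a)
    for n,m in (('handle',(abs(X)<.035)&(abs(Y)<.025)&(w[...,2]>.062)&(w[...,2]<.09)),('blade',(X>.11)&(X<.2)&(abs(Y)<.03)&(w[...,2]>.005)&(w[...,2]<.03))):
        p=w[m]; print(n,m.sum(),'X',np.percentile(X[m],[1,99]).round(4),'Y',np.percentile(Y[m],[2,50,98]).round(4),'z',np.median(p[:,2]).round(4)) if m.sum()>5 else print(n,m.sum())
E
python3 -c "
from chk import *
s=r.get_state(); print(s['tcp_pos'],s['eef_rot'])
c=cap('wrist'); np.savez('w6.npz',**c); print('now'); chk(c); print('before'); chk(dict(np.load('w4.npz')))
s=cap('side'); print('side now'); chk(s); print('before'); chk(dict(np.load('side.npz')))
import fd; fd.find()
t=dict(np.load('top_last.npz')); W=cloud(t).reshape(-1,3)
p=W[(abs(W[:,0]-.427)<.06)&(abs(W[:,1]+.337)<.06)]; 
for a,b in ((.02,.034),(.05,.08)):
    q=p[(p[:,2]>a)&(p[:,2]<b)]; print(cv2.minEnclosingCircle((q[:,:2]*1000).astype(np.float32)),q.mean(0))
"
```

```text
[0.46141424 0.35114335 0.20451693] [-179.96706039   -0.41828343   16.13446726]
now
handle 1313 X [-0.0341  0.0343] Y [-0.0082  0.0005  0.0092] z 0.0701
blade 2758 X [0.1109 0.1743] Y [-0.0184  0.0006  0.0199] z 0.0104
before
handle 2042 X [-0.034   0.0345] Y [-0.0081  0.0007  0.0092] z 0.0701
blade 3077 X [0.1103 0.156 ] Y [-0.0187  0.0006  0.0197] z 0.0104
side now
handle 72 X [-0.0335  0.0335] Y [-0.0113 -0.0041  0.0074] z 0.0689
blade 108 X [0.1122 0.1823] Y [-0.0193 -0.0007  0.0203] z 0.0099
before
handle 77 X [-0.0343  0.0341] Y [-0.0113 -0.0047  0.0085] z 0.0687
blade 110 X [0.1116 0.1821] Y [-0.0189 -0.0002  0.0194] z 0.01
side 374 disc ((626.9130859375, -149.5123291015625), 44.3509521484375) [ 0.6227 -0.1503  0.0179]
top 480 disc ((566.145263671875, -133.94406127929688), 99.25284576416016) [ 0.6208 -0.1481  0.018 ]
((427.6076354980469, -337.1685791015625), 30.07758140563965) [ 0.42692171 -0.33592862  0.02757233]
((427.6570739746094, -336.4521179199219), 12.872370719909668) [ 0.42757505 -0.33583377  0.06439731]
```

Call:
{"name": "step_arm", "arguments": {"increments": [{"tx": -1, "ty": -20, "tz": 0, "ax": 0, "ay": 0.4, "az": -2, "claw": 0.2}, {"tx": -2, "ty": -40, "tz": 0, "ax": 0, "ay": 0, "az": -2, "claw": 0.2}, {"tx": -2, "ty": -48, "tz": 0, "ax": 0, "ay": 0, "az": -2, "claw": 0.2}, {"tx": -2, "ty": -48, "tz": 0, "ax": 0, "ay": 0, "az": -2, "claw": 0.2}, {"tx": -2, "ty": -48, "tz": 0, "ax": 0, "ay": 0, "az": -2, "claw": 0.2}, {"tx": -2, "ty": -48, "tz": 0, "ax": 0, "ay": 0, "az": -2, "claw": 0.2}, {"tx": -2, "ty": -48, "tz": 0, "ax": 0, "ay": 0, "az": -2, "claw": 0.2}, {"tx": -2, "ty": -48, "tz": 0, "ax": 0, "ay": 0, "az": -2, "claw": 0.2}, {"tx": -2, "ty": -48, "tz": 0, "ax": 0, "ay": 0, "az": -2, "claw": 0.2}, {"tx": -2, "ty": -48, "tz": 0, "ax": 0, "ay": 0, "az": -2, "claw": 0.2}, {"tx": -2, "ty": -48, "tz": 0, "ax": 0, "ay": 0, "az": -2, "claw": 0.2}, {"tx": -2, "ty": -40, "tz": 0, "ax": 0, "ay": 0, "az": -2, "claw": 0.2}]}}

```text
time_s: 25.4
tcp_pos: [0.4355, -0.1843, 0.1986]
eef_rot: [180.0, 0.4, -8.1]
contact_force: [1.4, 0.6, -0.4]
gripper_width: 0.0524
```

Call:
{"name": "step_arm", "arguments": {"increments": [{"tx": -2, "ty": -40, "tz": 0, "ax": 0, "ay": 0, "az": -3, "claw": 0.2}, {"tx": -3, "ty": -45, "tz": 0, "ax": 0, "ay": 0, "az": -3, "claw": 0.2}, {"tx": -3, "ty": -40, "tz": 0, "ax": 0, "ay": 0, "az": -3, "claw": 0.2}, {"tx": -3, "ty": -22, "tz": 0, "ax": 0, "ay": 0, "az": -3, "claw": 0.2}, {"tx": 0, "ty": -8, "tz": 0, "ax": 0, "ay": 0, "az": 0, "claw": 0.2}, {"tx": 0, "ty": 0, "tz": 0, "ax": 0, "ay": 0, "az": 0, "claw": 0.2}, {"tx": 0, "ty": 0, "tz": 0, "ax": 0, "ay": 0, "az": 0, "claw": 0.2}]}}

```text
time_s: 26.1
tcp_pos: [0.4257, -0.3362, 0.1989]
eef_rot: [180.0, 0.3, -19.9]
contact_force: [0.2, -0.4, -0.0]
gripper_width: 0.0527
```

```bash
python3 -c "
from m import *
s=r.get_state(); T=s['tcp_pos'];print(T,s['eef_rot'],s['joints'].round(0),s['gripper_width'])
c=cap('wrist'); np.savez('w7.npz',**c); W=cloud(c).reshape(-1,3)
p=W[(abs(W[:,0]-.427)<.06)&(abs(W[:,1]+.337)<.06)]
for a,b in ((.02,.034),(.05,.075)):
    q=p[(p[:,2]>a)&(p[:,2]<b)]; print(len(q),cv2.minEnclosingCircle((q[:,:2]*1000).astype(np.float32)),q.mean(0)) if len(q) else 0
import fd; fd.find()
"
```

```text
[ 0.42574526 -0.33618735  0.19889614] [179.98625356   0.32518431 -19.87512974] [-18.   9. -17.   0. -65.  88.] 0.052744293781243616
1866 ((429.3566589355469, -337.8580017089844), 29.969236373901367) [ 0.432429   -0.33905543  0.02722165]
555 ((429.4371337890625, -337.91998291015625), 12.521066665649414) [ 0.43114423 -0.33862707  0.06420898]
side 69 disc ((604.7847290039062, -143.7210693359375), 32.47170639038086) [ 0.5964 -0.1438  0.0179]
top 421 disc ((623.6611938476562, -148.6682586669922), 41.377811431884766) [ 0.6275 -0.1479  0.0187]
```

Call:
{"name": "step_arm", "arguments": {"increments": [{"tx": 3, "ty": -1.5, "tz": -40, "ax": 0, "ay": -0.3, "az": 0, "claw": 0.2}, {"tx": 0, "ty": 0, "tz": -45, "ax": 0, "ay": 0, "az": 0, "claw": 0.2}, {"tx": 0, "ty": 0, "tz": -40, "ax": 0, "ay": 0, "az": 0, "claw": 0.2}, {"tx": 0, "ty": 0, "tz": -25, "ax": 0, "ay": 0, "az": 0, "claw": 0.2}, {"tx": 0, "ty": 0, "tz": -20, "ax": 0, "ay": 0, "az": 0, "claw": 0.2}, {"tx": 0, "ty": 0, "tz": -11, "ax": 0, "ay": 0, "az": 0, "claw": 0.2}, {"tx": 0, "ty": 0, "tz": 0, "ax": 0, "ay": 0, "az": 0, "claw": 0.2}, {"tx": 0, "ty": 0, "tz": 0, "ax": 0, "ay": 0, "az": 0, "claw": 0.2}], "newtons": 40}}

```text
time_s: 27.05
tcp_pos: [0.43, -0.3383, 0.0193]
eef_rot: [-179.9, -0.1, -19.8]
contact_force: [-0.1, -0.4, 1.1]
gripper_width: 0.0523
```

Call:
{"name": "step_arm", "arguments": {"increments": [{"tx": 0, "ty": 0, "tz": 0, "ax": 0, "ay": 0, "az": 0, "claw": -0.3}, {"tx": 0, "ty": 0, "tz": 0, "ax": 0, "ay": 0, "az": 0, "claw": -0.4}, {"tx": 0, "ty": 0, "tz": 0, "ax": 0, "ay": 0, "az": 0, "claw": -1}, {"tx": 0, "ty": 0, "tz": 0, "ax": 0, "ay": 0, "az": 0, "claw": -1}, {"tx": 0, "ty": 0, "tz": 0, "ax": 0, "ay": 0, "az": 0, "claw": -1}, {"tx": 0, "ty": 0, "tz": 0, "ax": 0, "ay": 0, "az": 0, "claw": -1}, {"tx": 0, "ty": 0, "tz": 0, "ax": 0, "ay": 0, "az": 0, "claw": -1}]}}

```text
time_s: 27.75
tcp_pos: [0.4295, -0.3384, 0.0189]
eef_rot: [-179.9, -0.1, -19.9]
contact_force: [-1.0, 2.1, 5.7]
gripper_width: 0.0243
```

Call:
{"name": "step_arm", "arguments": {"increments": [{"tx": 0, "ty": 0, "tz": 8, "ax": 0, "ay": 0, "az": 0, "claw": -1}, {"tx": 0, "ty": 0, "tz": 20, "ax": 0, "ay": 0, "az": 0, "claw": -1}, {"tx": 0, "ty": 0, "tz": 30, "ax": 0, "ay": 0, "az": 0, "claw": -1}, {"tx": 8, "ty": 8, "tz": 12, "ax": 0, "ay": 0, "az": 0, "claw": -1}, {"tx": 20, "ty": 20, "tz": 0, "ax": 0, "ay": 0, "az": 0, "claw": -1}, {"tx": 30, "ty": 30, "tz": 0, "ax": 0, "ay": 0, "az": 0, "claw": -1}, {"tx": 34, "ty": 34, "tz": 0, "ax": 0, "ay": 0, "az": 0, "claw": -1}, {"tx": 34, "ty": 34, "tz": 0, "ax": 0, "ay": 0, "az": 0, "claw": -1}, {"tx": 30, "ty": 30, "tz": 0, "ax": 0, "ay": 0, "az": 0, "claw": -1}, {"tx": 24, "ty": 22, "tz": 0, "ax": 0, "ay": 0, "az": 0, "claw": -1}, {"tx": 13, "ty": 11, "tz": 0, "ax": 0, "ay": 0, "az": 0, "claw": -1}, {"tx": 0, "ty": 0, "tz": 0, "ax": 0, "ay": 0, "az": 0, "claw": -1}]}}

```text
time_s: 28.95
tcp_pos: [0.6234, -0.1471, 0.0871]
eef_rot: [-179.9, 0.1, -19.8]
contact_force: [0.1, 0.4, -8.1]
gripper_width: 0.0242
```

```bash
python3 -c "
import fd; from m import *
s=r.get_state(); T=s['tcp_pos'];print(T,s['eef_rot'],s['contact_force'],s['gripper_width'])
fd.find()
c=cap('side'); W=cloud(c).reshape(-1,3); d=W-T
q=W[(np.hypot(d[:,0],d[:,1])<.045)&(W[:,2]>.06)&(W[:,2]<.15)]
for a in range(60,150,10):
    k=q[(q[:,2]*1000>=a)&(q[:,2]*1000<a+10)]; print(a,len(k),(k.mean(0)*1000).round() if len(k) else '',(np.ptp(k,axis=0)*1000).round() if len(k) else '')
i=c['image']; u,v=map(int,proj(c,T-[0,0,.02])); cv2.imwrite('pics/ov.png',cv2.resize(i[v-70:v+70,u-100:u+100],(800,560),interpolation=cv2.INTER_CUBIC))
"
```

```text
[ 0.62341284 -0.14709619  0.08707742] [-1.79933761e+02  5.18110282e-02 -1.97755375e+01] [ 0.09693501  0.4252456  -8.09898809] 0.024230303338521244
side 352 disc ((624.6538696289062, -148.68075561523438), 42.6988639831543) [ 0.6218 -0.1519  0.018 ]
top 57 disc ((593.529541015625, -137.7623291015625), 23.603633880615234) [ 0.5923 -0.1377  0.0177]
60 9 [ 604. -166.   69.] [43. 32.  2.]
70 54 [ 599. -163.   75.] [42. 44. 10.]
80 55 [ 601. -166.   85.] [42. 47. 10.]
90 145 [ 608. -154.   95.] [58. 59.  9.]
100 12 [ 610. -153.  107.] [16. 45.  8.]
110 41 [ 610. -159.  115.] [22. 58.  9.]
120 36 [ 609. -148.  125.] [20. 52. 10.]
130 20 [ 608. -153.  134.] [20. 53.  9.]
140 10 [ 601. -167.  145.] [ 6. 14.  8.]
```

View pics/ov.png

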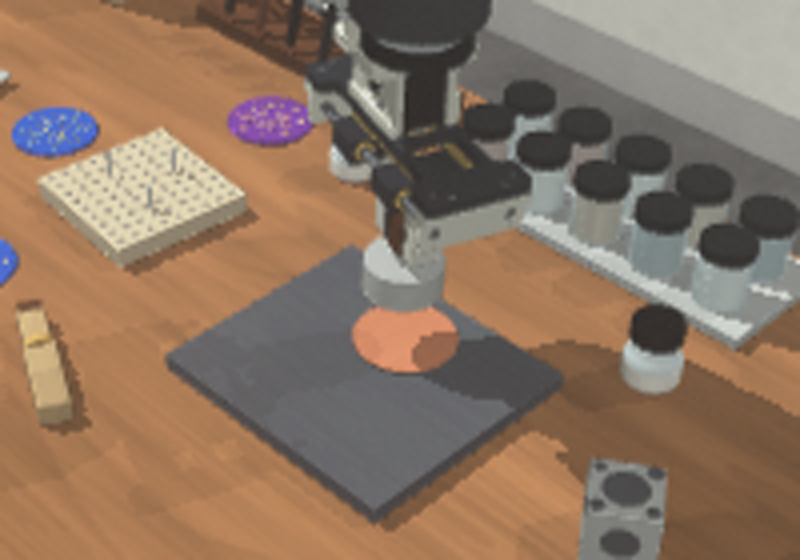

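The weight hangs level over the disc, which lies copper side up at (405,338). Lowering gently.

Call:
{"name": "step_arm", "arguments": {"increments": [{"tx": 0, "ty": -1.2, "tz": -10, "ax": 0, "ay": 0, "az": 0, "claw": -1}, {"tx": 0, "ty": 0, "tz": -15, "ax": 0, "ay": 0, "az": 0, "claw": -1}, {"tx": 0, "ty": 0, "tz": -10, "ax": 0, "ay": 0, "az": 0, "claw": -1}, {"tx": 0, "ty": 0, "tz": -6, "ax": 0, "ay": 0, "az": 0, "claw": -1}, {"tx": 0, "ty": 0, "tz": -3, "ax": 0, "ay": 0, "az": 0, "claw": -1}, {"tx": 0, "ty": 0, "tz": -1, "ax": 0, "ay": 0, "az": 0, "claw": -1}, {"tx": 0, "ty": 0, "tz": -1, "ax": 0, "ay": 0, "az": 0, "claw": -1}, {"tx": 0, "ty": 0, "tz": -1, "ax": 0, "ay": 0, "az": 0, "claw": -1}, {"tx": 0, "ty": 0, "tz": 0, "ax": 0, "ay": 0, "az": 0, "claw": -1}, {"tx": 0, "ty": 0, "tz": 0, "ax": 0, "ay": 0, "az": 0, "claw": -1}]}}

```text
time_s: 30.1
tcp_pos: [0.6224, -0.1505, 0.0417]
eef_rot: [-179.9, -0.0, -19.9]
contact_force: [-0.2, 0.4, -6.1]
gripper_width: 0.0244
```

Call:
{"name": "step_arm", "arguments": {"increments": [{"tx": 0, "ty": 0, "tz": -1, "ax": 0, "ay": 0, "az": 0, "claw": -1}, {"tx": 0, "ty": 0, "tz": -1, "ax": 0, "ay": 0, "az": 0, "claw": -1}, {"tx": 0, "ty": 0, "tz": -0.7, "ax": 0, "ay": 0, "az": 0, "claw": -1}, {"tx": 0, "ty": 0, "tz": 0, "ax": 0, "ay": 0, "az": 0, "claw": -1}, {"tx": 0, "ty": 0, "tz": 0, "ax": 0, "ay": 0, "az": 0, "claw": -1}]}}

```text
time_s: 30.6
tcp_pos: [0.6223, -0.1505, 0.0387]
eef_rot: [-179.9, -0.0, -19.9]
contact_force: [-0.6, 1.0, -7.1]
gripper_width: 0.0243
```

Call:
{"name": "step_arm", "arguments": {"increments": [{"tx": 0, "ty": 0, "tz": -0.5, "ax": 0, "ay": 0, "az": 0, "claw": -1}, {"tx": 0, "ty": 0, "tz": -0.5, "ax": 0, "ay": 0, "az": 0, "claw": -1}, {"tx": 0, "ty": 0, "tz": 0, "ax": 0, "ay": 0, "az": 0, "claw": -1}, {"tx": 0, "ty": 0, "tz": 0, "ax": 0, "ay": 0, "az": 0, "claw": -1}]}}

```text
time_s: 31.0
tcp_pos: [0.6224, -0.1505, 0.038]
eef_rot: [-179.9, -0.0, -19.9]
contact_force: [-1.3, 0.6, -3.4]
gripper_width: 0.0245
```

```bash
python3 -c "
import fd; from m import *
s=r.get_state(); T=s['tcp_pos'];print(T,s['contact_force'])
fd.find()
c=cap('side'); W=cloud(c).reshape(-1,3)
q=W[(np.hypot(W[:,0]-.623,W[:,1]+.149)<.04)&(W[:,2]>.030)&(W[:,2]<.06)]
for a in range(30,60,4):
    k=q[(q[:,2]*1000>=a)&(q[:,2]*1000<a+4)]; print(a,len(k),[*((k.min(0)*1000).round()),*((k.max(0)*1000).round())] if len(k) else '')
"
```

```text
[ 0.62236418 -0.15052045  0.03797378] [-1.32600299  0.60626142 -3.43762359]
side 67 disc ((622.6209716796875, -149.2117156982422), 41.79085159301758) [ 0.6252 -0.1667  0.0181]
top 31 disc ((588.69677734375, -144.44000244140625), 15.668018341064453) [ 0.5879 -0.1442  0.017 ]
30 20 [np.float64(589.0), np.float64(-183.0), np.float64(30.0), np.float64(632.0), np.float64(-136.0), np.float64(34.0)]
34 21 [np.float64(588.0), np.float64(-182.0), np.float64(34.0), np.float64(631.0), np.float64(-142.0), np.float64(38.0)]
38 21 [np.float64(588.0), np.float64(-180.0), np.float64(38.0), np.float64(627.0), np.float64(-138.0), np.float64(42.0)]
42 65 [np.float64(589.0), np.float64(-180.0), np.float64(42.0), np.float64(633.0), np.float64(-121.0), np.float64(46.0)]
46 73 [np.float64(591.0), np.float64(-181.0), np.float64(46.0), np.float64(638.0), np.float64(-126.0), np.float64(50.0)]
50 1 [np.float64(610.0), np.float64(-152.0), np.float64(53.0), np.float64(610.0), np.float64(-152.0), np.float64(53.0)]
54 1 [np.float64(609.0), np.float64(-157.0), np.float64(57.0), np.float64(609.0), np.float64(-157.0), np.float64(57.0)]
58 2 [np.float64(609.0), np.float64(-175.0), np.float64(59.0), np.float64(611.0), np.float64(-154.0), np.float64(59.0)]
```

Call:
{"name": "step_arm", "arguments": {"increments": [{"tx": 0, "ty": 0, "tz": -0.5, "ax": 0, "ay": 0, "az": 0, "claw": -1}, {"tx": 0, "ty": 0, "tz": 0, "ax": 0, "ay": 0, "az": 0, "claw": -0.4}, {"tx": 0, "ty": 0, "tz": 0, "ax": 0, "ay": 0, "az": 0, "claw": -0.2}, {"tx": 0, "ty": 0, "tz": 0, "ax": 0, "ay": 0, "az": 0, "claw": 0.2}, {"tx": 0, "ty": 0, "tz": 0, "ax": 0, "ay": 0, "az": 0, "claw": 0.2}, {"tx": 0, "ty": 0, "tz": 0, "ax": 0, "ay": 0, "az": 0, "claw": 0.2}, {"tx": 0, "ty": 0, "tz": 10, "ax": 0, "ay": 0, "az": 0, "claw": 0.2}, {"tx": 0, "ty": 0, "tz": 25, "ax": 0, "ay": 0, "az": 0, "claw": 0.2}, {"tx": 0, "ty": 0, "tz": 40, "ax": 0, "ay": 0, "az": 0, "claw": 0.2}, {"tx": -15, "ty": 0, "tz": 40, "ax": 0, "ay": 0, "az": 0, "claw": 0.2}, {"tx": -40, "ty": 0, "tz": 40, "ax": 0, "ay": 0, "az": 0, "claw": 0.2}, {"tx": -40, "ty": 0, "tz": 20, "ax": 0, "ay": 0, "az": 0, "claw": 0.2}]}}

```text
time_s: 32.35
tcp_pos: [0.5327, -0.1508, 0.2112]
eef_rot: [-179.9, -0.3, -19.9]
contact_force: [0.2, 0.3, 0.8]
gripper_width: 0.0528
```

Call:
{"name": "step_arm", "arguments": {"increments": [{"tx": -40, "ty": 30, "tz": 0, "ax": 0, "ay": 0, "az": 0, "claw": 0.2}, {"tx": -40, "ty": 40, "tz": 0, "ax": 0, "ay": 0, "az": 0, "claw": 0.2}, {"tx": 0, "ty": 40, "tz": 0, "ax": 0, "ay": 0, "az": 0, "claw": 0.2}, {"tx": 0, "ty": 20, "tz": 0, "ax": 0, "ay": 0, "az": 0, "claw": 0.2}, {"tx": 0, "ty": 0, "tz": 0, "ax": 0, "ay": 0, "az": 0, "claw": 0.2}]}}

```text
time_s: 32.85
tcp_pos: [0.4567, -0.0232, 0.209]
eef_rot: [-179.8, -0.1, -19.7]
contact_force: [0.5, -0.9, 0.0]
gripper_width: 0.0526
```

```bash
python3 -c "
from chk import *; import fd
s=r.get_state(); print(s['tcp_pos'],s['contact_force'],s['gripper_width'],s['time_s'])
fd.find()
for n in ('side','top'):
    c=dict(np.load(n+'_last.npz')); print(n); chk(c); W=cloud(c).reshape(-1,3); q=W[(np.hypot(W[:,0]-.623,W[:,1]+.149)<.05)]
    for a,b in ((.042,.052),(.078,.09)):
        k=q[(q[:,2]>a)&(q[:,2]<b)]; print(len(k),cv2.minEnclosingCircle((k[:,:2]*1000).astype(np.float32)),k.mean(0)) if len(k)>3 else 0
a=cv2.cvtColor(dict(np.load('top.npz'))['image'],cv2.COLOR_BGR2GRAY); 
"
```

```text
[ 0.45666828 -0.02323259  0.20901199] [ 0.4966922  -0.89864239  0.00461315] 0.05259093149941065 32.85
side 70 disc ((623.5960693359375, -149.32089233398438), 41.18144989013672) [ 0.6241 -0.1649  0.0177]
top 126 disc ((622.8895263671875, -147.31434631347656), 41.182655334472656) [ 0.6277 -0.1335  0.0184]
side
handle 74 X [-0.0343  0.0334] Y [-0.0111 -0.0053  0.007 ] z 0.0688
blade 109 X [0.1128 0.185 ] Y [-0.0194 -0.0013  0.0209] z 0.0099
176 ((617.7412719726562, -151.54026794433594), 31.598976135253906) [ 0.61424329 -0.1554375   0.04576163]
42 ((617.187255859375, -151.5947265625), 12.32608699798584) [ 0.6160541  -0.15324122  0.08267057]
top
handle 132 X [-0.0341  0.0342] Y [-0.0089 -0.0001  0.0095] z 0.0704
blade 261 X [0.111  0.1962] Y [-0.0245  0.0001  0.0262] z 0.0111
163 ((619.843994140625, -149.19552612304688), 30.198469161987305) [ 0.61890636 -0.14859035  0.04716924]
39 ((619.831787109375, -149.77565002441406), 12.14842700958252) [ 0.62008194 -0.14906705  0.08552445]
```

```bash
python3 -c "
from plant import r
print(r.close_job())"
```

```text
the job is handed in; nothing more can be done
None
```

The job is done and handed in at about 33 s. The disc lies enamel side down on the slab, the weight sits on it, and the spatula is back on its rest. I got no verdict back, so what follows rests on my own camera checks.

- **What I did:**
  - I lifted the disc off its pins with the spatula and carried it to the slab.
  - I set its front edge down at a 15° tilt, then turned the blade about that edge to 75°.
  - I drew the blade back up and pushed the disc past vertical, so it fell over onto its enamelled face.
  - I laid the spatula back in its notches, then lowered the weight in steps of 1 mm and less and released it.
- **Disc:** Its centre is about 42 mm from the middle of the slab along x (66 mm allowed) and nearly central along y. It lies flat with the copper side up.
- **Weight:** It stands upright, with its top at the expected height. The top camera puts it about 3.5 mm off the disc's centre and the side camera about 6 mm. The two disagree, but both are within the 12 mm limit.
- **Spatula:** It is back where it started, to within about 1 mm in the wrist view and 2–3 mm in the last side view.
- **What went wrong on the way:** The first two grasps of the spatula closed on air. Both cameras showed the fingertips about 36 mm short of where the text and reported position put them, so I allowed for that in every later move.
- **Not checked:** I did not measure the bystanders again at the end. Nothing in the pictures or force readings suggested the arm touched one.

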